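# Seat a gel cassette in the sloping stand and latch it

### The job

Pull the orange-framed gel cassette straight up out of the drying rack and stand it upright in the groove of the green parking block, then let go. Take it again by its two long side edges, lay it flat on the sloping bed a few centimetres clear of both blue fences and release it there close to the surface, so that it slides by its own weight fully home into the corner where the fences meet; do not push it home or drop it. Then turn the red latch handle clockwise as far as it goes so that the steel bar lies over the cassette, let go, and leave the other things where they are.

Things in the scene. Friction and masses are not known exactly. Their poses are not given: they have to be found in the camera images.
- cassette_mid (a point): Centre of the orange-framed gel cassette, a rigid block 20 mm thick (own x), 66 mm wide (own y), 100 mm tall (own z), 0.15 to 0.3 kg, both faces alike. It starts standing in one of the rack's three slots, own z up. The long side edges are at own y = +-33 mm, the upper edge 50 mm above this point. Either face may lie on the bed.
- rack: Fixed blue drying rack, 100 mm (own x) by 180 mm (own y), 88 mm high; origin under its centre, slot floor 6 mm up. Slots at own y = -60, 0, +60 mm; a cassette's faces look along the rack's y, its side edges stand in channels (2 to 3 mm play) that end 18 mm below its upper edge. Within 27 mm of own x = 0 the faces are free, with 40 mm between cassettes.
- spare_a_mid (a point): Centre of a spare cassette with a grey frame, same size, in another slot of the rack; leave it there.
- spare_b_mid (a point): Centre of the other spare cassette with a grey frame, same size; leave it in the rack.
- groove (a point): Middle of the groove's floor in the fixed green parking block (80 mm along own x, 46 mm along own y, 26 mm high). The floor is 10 mm above the table; the groove runs right through along own y, 26 mm wide, 16 mm deep. A cassette stands in it with its faces looking along own x; its side edges overhang the block by 10 mm at both ends.
- bed: Fixed sloping bed of slick white plastic, facing the robot. Origin at the locating corner, on the surface where the inner faces of the two blue fences meet; own x runs up the slope along the side fence (36 degrees, away from the robot), own y along the lower fence (rising 13 degrees, to the left), own z out of the surface. Fences 10 mm thick, 14 mm high. Surface free to x = 150, y = 112 mm.
- home (a point): Centre of the cassette when fully home and flat: the bed's x 50, y 33, z 10 mm, axes as the bed's, the cassette's 100 mm length along x. Let go anywhere on the bed clear of the fences, the cassette slides to the lower fence and then along it into the corner (friction about 0.1).
- latch (a joint): Turn of the latch about the bed's z, through the bed's x = -36, y = 33 mm (below the lower fence). At 0 its steel bar points along the bed's +y, clear of the cassette; the value grows clockwise, seen looking down on the bed, to a stop at 1.4 rad, where the bar lies over the cassette, about along +x. It starts at 0 to 0.2, stays where left, takes about 0.06 N m.
- latch_grip (a point): Middle of the latch's red grip, on its axis, 56 mm out from the bed's surface. The grip is 44 mm long (own y, the way the steel bar points), 14 mm thick (own x), 36 mm high (own z, along the bed's z: 32 to 68 mm out of the bed). Under it the steel bar, 12 mm wide, lies 24 to 30 mm out of the bed and reaches 80 mm from the axis.
- bottle_mid (a point): Clear bottle with a blue cap, 68 mm across, 150 mm tall, point at half height; leave alone.
- beaker_mid (a point): Clear plastic beaker, 70 mm across, 90 mm tall, point at half height; leave alone.
- tipbox_mid (a point): Low yellow box 50 x 90 x 35 mm, point at its centre; leave alone.
- jar_mid (a point): Small amber jar with a red lid, 50 mm across, 60 mm tall, point at half height; leave alone.
- timer_mid (a point): Flat grey timer 60 x 80 x 22 mm, point at its centre; leave alone.
Mind the look-alikes: they are no part of the job. There is more than one size of the part that bears groove; the job needs the middle-sized.

How it is judged:
On the way, in this order (a step that is already met when the one before it is completed fails the run):
1. the cassette stands upright in the groove of the parking block, let go (horizontal distance between cassette_mid and groove below 0.015 m and z of cassette_mid in the frame of groove below 0.054 m and angle between cassette_mid's own z axis and vertical below 0.12 rad and angle between the x axis of cassette_mid and the x axis of groove, either way round below 0.25 rad and contact force between the fingers and cassette below 0.1 N), for 0.2 s.
2. the cassette lies fully home in the corner of the bed, let go, with the latch still open (x of cassette_mid in the frame of bed between 0.046 and 0.054 m and y of cassette_mid in the frame of bed between 0.029 and 0.037 m and z of cassette_mid in the frame of bed between 0.006 and 0.0135 m and angle between the x axis of cassette_mid and the z axis of bed, either way round below 0.08 rad and angle between the z axis of cassette_mid and the x axis of bed, either way round below 0.08 rad and contact force between the fingers and cassette below 0.1 N and value of joint latch below 0.5 rad), for 0.2 s.
3. the latch is turned to its stop over the cassette (value of joint latch above 1.25 rad and x of cassette_mid in the frame of bed between 0.046 and 0.054 m and y of cassette_mid in the frame of bed between 0.029 and 0.037 m and z of cassette_mid in the frame of bed between 0.006 and 0.0135 m and angle between the x axis of cassette_mid and the z axis of bed, either way round below 0.08 rad and angle between the z axis of cassette_mid and the x axis of bed, either way round below 0.08 rad), for 0.1 s.
At the end, for the whole second after the job is handed in: The cassette rests flat in the bed's corner, its centre within 4 mm of fully home along both fences and within 3.5 mm of its height, square within 0.08 rad; the latch is turned past 1.25 rad; the cassette is untouched and at rest (all of step 3 and contact force between the fingers and cassette below 0.1 N and linear speed of cassette below 0.02 m/s).
It fails at once if the cassette is pushed by the fingers while it sits in the corner (x of cassette_mid in the frame of bed below 0.054 m and y of cassette_mid in the frame of bed below 0.037 m and z of cassette_mid in the frame of bed below 0.03 m and contact force between the fingers and cassette above 2 N).
It fails at once if the cassette is dropped or thrown (over 1 m/s with no finger on it) (linear speed of cassette above 1 m/s and contact force between the fingers and cassette below 0.1 N).
It fails at once if another thing is moved by more than 25 mm (distance of any of spare_a_mid, spare_b_mid, bottle_mid, beaker_mid, tipbox_mid, jar_mid, timer_mid from where it was at the start of the episode above 0.025 m).
It also fails if it takes over 70 s, if anything falls off the work surface, if the arm or the gripper's body presses on something with over 40 N, if the wrist force passes 120 N, or if a joint passes its speed limit or range.

### The arm

A 6-joint arm with a two-finger parallel gripper is mounted at the origin on the work surface. World frame = base frame: x ahead of the robot, y to its left, z up, the work surface at z = 0. Lengths are in m, angles in rad, forces in N, time in s.
With the tool pointing down it reaches from about 0.25 to 0.8 m from the base axis. Payload 3.9 kg.
Tool frame: the origin (TCP) lies between the finger pads; the fingertips stand 22 mm ahead of it and the grasp point (between the pads) lies 3 mm ahead of it; z points along the fingers, x is the direction in which the jaws open and shut, and the axes are right-handed (so a half turn about z gives the same grasp; the last joint's range is limited). The gripper opens to 85 mm and grips with 20 to 120 N. Pads are 22 mm wide; open, the fingers measure 114 mm over their backs; the gripper's body (76 mm by 85 mm) begins 54 mm behind the grasp point. The pads swing forward as they close: fully open they stand 13 mm farther back than shut.
Start: joints at [-1.114, 0.26, -0.138, 1.173, 0, 1.571], TCP at [0.232, -0.471, 0.253] pointing down, gripper open.
Joint ranges: [-2.78, 2.78], [-0.83, 1.72], [-1.28, 1.37], [-1.9, 2.12], [-1.57, 1.48], [-3.14, 3.14]. Speed limits (rad/s): [2.57, 2.57, 3.14, 3.14, 3.14, 3.14].

### API

Orientations are given as a rotation vector (axis times angle).
In Python, from bench import status, read_camera, manip gives the robot as it stands.
- The arm moves only by the tool carry_out, never from a script. Its argument "commands" is a list of rows, each a list of 3 entries, a list of its own where there are three numbers: the turn, a rotation vector about the tool's x, y, z in rad, then the shift along the tool's x, y, z in m, then the closure in counts, from 0 (fully open) to 255 (shut). A call has 1 to 20 rows; each row is the pose to reach, as a shift and turn from the pose commanded when the call began, along the tool's axes at that moment; what a row does not reach only later rows make up. A row lasts 1/12 s, in which the tool goes at most 41.7 mm and 7.16 degrees, less where a joint would pass 70% of its speed; a pose out of reach is approached as far as the arm can. A call with a gripper value outside its range is refused whole. The fingers move at their own pace and stop on an object; "grip_force" is the grip in N (left out, the last holds). Time passes only in rows, so rows that repeat a pose let the fingers close. It gives the time, the measured TCP pose, the force and the opening at its end, in the units of the state.
- status.read_state(): the state, without advancing time (a new reading comes with each control period).
- read_camera(name): name is "scene" or "top"; returns a dict with "color" (480x640x3 uint8, red, green, blue), "mtx" (3x3 intrinsics, pixels), "dist" ([k1, k2, p1, p2, k3] as OpenCV has them; the pictures are not rectified), "extrinsics" (4x4, takes a point from camera to world coordinates). Camera axes: x right, y up, looking along -z (the intrinsics and any distortion apply to the point x, -y, -z); pixel columns grow to the right and rows downward; lengths in m; the calibration is good to about 2 mm. A picture is of the moment at which its call begins. There is no depth.
- manip.hand_in(): hands the job in, once; it reports no verdict.
The state is a dict: "time_s": time; "q": joint angles; "qd": joint speeds; "joint_torque": joint torques, N m; "position": TCP position; "eef_rot": TCP orientation; "contact_force": force on the tool from outside, world axes, zero at the start; "moment": the same for the moment, N m; "opening": finger opening in m.
Only numpy, scipy, OpenCV 4.12 (cv2) and the standard library are available. Lean on these libraries where they do the work, as an engineer would, in place of code of your own. Each camera call takes 0.05 s, during which the arm holds its last target.

## Working session

There is one attempt and no reset: what is moved stays moved. The work goes in short steps, Python scripts to look and compute and a tool call to move; the robot and the scene stay as the last step left them, time stands still between calls to the robot, and variables do not carry over. Pictures are saved under pics/ and viewed, and the job is handed in when it is done.

Besides the shell and the picture viewer there is one more tool, called after ">>>" as name([rows], argument=value, ...), one row to a line, values as JSON. carry_out: Moves the arm, as the interface text tells. Its arguments: {"type":"object","properties":{"commands":{"type":"array","items":{"type":"array"}},"grip_force":{"type":"number"}},"required":["commands"]}

```bash
ls; mkdir -p pics; python3 - <<'E'
from bench import status, read_camera, manip
import cv2,numpy as np
print(status.read_state())
for n in("scene","top"):
    c=read_camera(n); cv2.imwrite(f"pics/{n}0.png",c["color"][:,:,::-1]); print(n,c["mtx"],c["dist"],c["extrinsics"])
E
```

```text
pics
{'time_s': 0.0, 'q': array([-1.11399906e+00,  2.60635154e-01, -1.39390307e-01,  1.17271129e+00,
        2.93746969e-05,  1.57077630e+00]), 'qd': array([-0.00108689,  0.00108096, -0.00084722, -0.00199862, -0.00023979,
        0.00066841]), 'joint_torque': array([-3.04420639e-03, -4.05674994e+01,  2.53923190e+01,  1.87482656e-02,
       -4.49631425e-04, -1.75820941e-05]), 'position': array([ 0.23128406, -0.4705803 ,  0.25248246]), 'eef_rot': array([-2.66584933e+00,  1.66019405e+00,  2.56201902e-03]), 'contact_force': array([ 0.18458086, -0.41164871,  0.18123596]), 'moment': array([ 0.01072326, -0.0218736 ,  0.02609699]), 'opening': 0.08570969036211347}
scene [[505.17588882   0.         321.90200741]
 [  0.         505.17588882 238.45860445]
 [  0.           0.           1.        ]] [0.00368556 0.         0.         0.         0.        ] [[ 0.790699   -0.36229951  0.4934918   0.99756012]
 [ 0.61183726  0.49558952 -0.61647886 -0.50444208]
 [-0.02121937  0.78938589  0.61353048  0.64087976]
 [ 0.          0.          0.          1.        ]]
top [[489.95193424   0.         319.04381189]
 [  0.         489.95193424 235.62791986]
 [  0.           0.           1.        ]] [-0.12716512  0.          0.          0.          0.        ] [[ 0.00631062  0.99676871 -0.08007688  0.4679325 ]
 [-0.99990591  0.0053145  -0.01264652  0.0383771 ]
 [-0.01218009  0.08014915  0.99670846  1.15006383]
 [ 0.          0.          0.          1.        ]]
```

View pics/scene0.png

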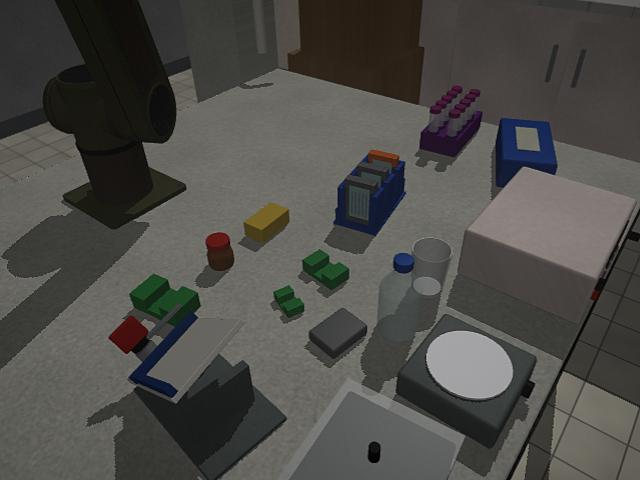

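View pics/top0.png

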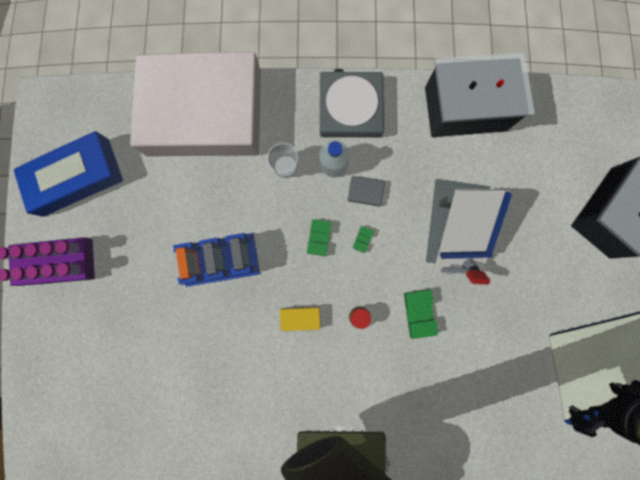

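Top view: the middle-sized green block is at (319,238), the rack at (217,259) with orange in its left slot, and the bed at (475,222) with its red grip at (478,277). Next I'll enlarge these.

```bash
python3 - <<'E'
import cv2,numpy as np
t=cv2.imread("pics/top0.png"); s=cv2.imread("pics/scene0.png")
def crop(im,x,y,w,h,k,n):
    c=cv2.resize(im[y:y+h,x:x+w],None,fx=k,fy=k,interpolation=cv2.INTER_CUBIC)
    for i in range(0,w,10):
        cv2.putText(c,str(x+i),(i*k,8),0,.3,(0,255,255),1); cv2.line(c,(i*k,0),(i*k,c.shape[0]),(0,255,255) if 0 else (90,90,90),1)
    for j in range(0,h,10):
        cv2.putText(c,str(y+j),(0,j*k+8),0,.3,(0,255,255),1); cv2.line(c,(0,j*k),(c.shape[1],j*k),(90,90,90),1)
    cv2.imwrite(f"pics/{n}.png",c)
crop(t,165,210,180,90,4,"c1")
crop(t,420,170,110,130,4,"c2")
crop(s,100,270,190,140,4,"c3")
crop(s,265,135,150,165,3,"c4")
E
```

```text
(no output)
```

View pics/c1.png

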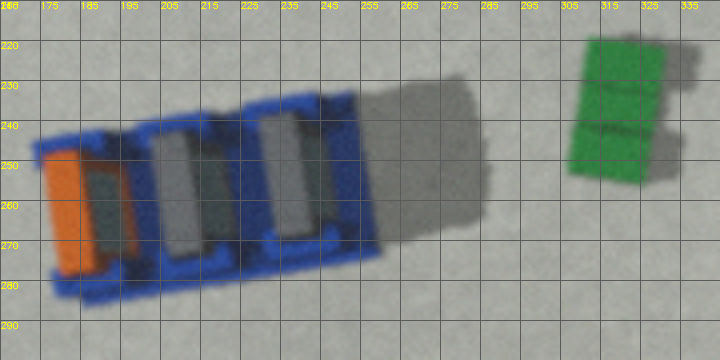

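View pics/c2.png

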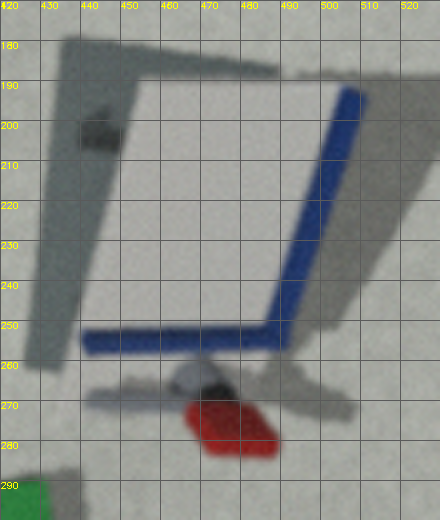

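View pics/c3.png

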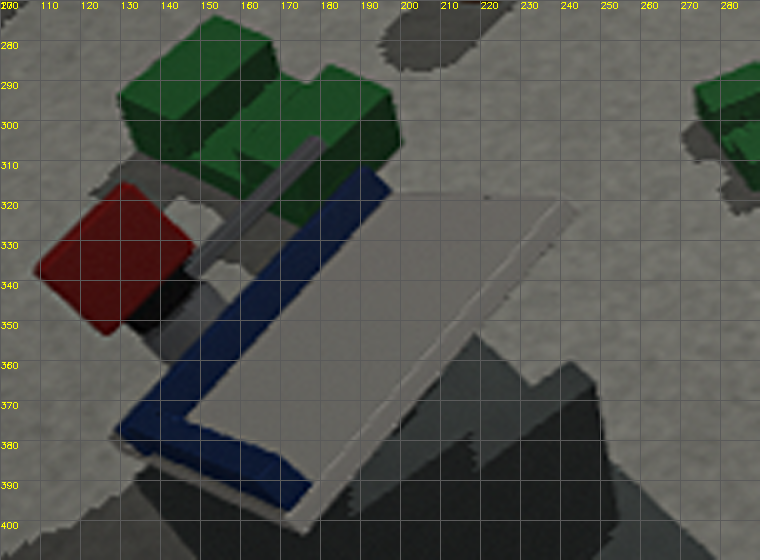

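View pics/c4.png

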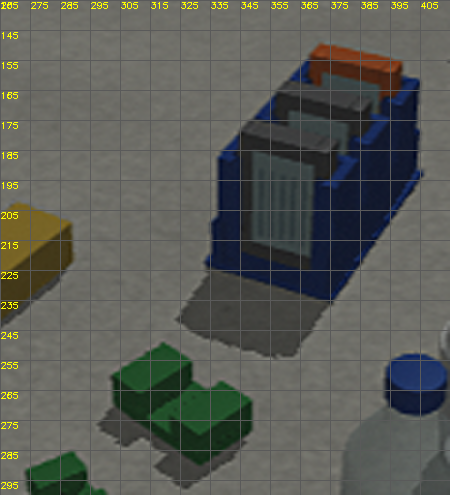

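```bash
cat > h.py <<'E'
import cv2,numpy as np
from bench import status, read_camera, manip
def cam(n): return read_camera(n)
def rays(c,px):
    px=np.array(px,float).reshape(-1,1,2)
    u=cv2.undistortPoints(px,c["mtx"],np.array(c["dist"])).reshape(-1,2)
    d=np.c_[u[:,0],-u[:,1],-np.ones(len(u))]
    E=c["extrinsics"]; d=d@E[:3,:3].T
    return E[:3,3],d
def onplane(c,px,z):
    o,d=rays(c,px); return o+d*((z-o[2])/d[:,2])[:,None]
def tri(c1,p1,c2,p2):
    o1,d1=rays(c1,[p1]);o2,d2=rays(c2,[p2]);d1=d1[0];d2=d2[0]
    A=np.c_[d1,-d2];s=np.linalg.lstsq(A,o2-o1,rcond=None)[0]
    a=o1+s[0]*d1;b=o2+s[1]*d2
    return (a+b)/2,np.linalg.norm(a-b)
def proj(c,P):
    E=c["extrinsics"];p=(np.atleast_2d(P)-E[:3,3])@E[:3,:3]
    p=p*[1,-1,-1]
    return cv2.projectPoints(p,np.zeros(3),np.zeros(3),c["mtx"],np.array(c["dist"]))[0].reshape(-1,2)
def mask(c,lo,hi):
    return cv2.inRange(cv2.cvtColor(c["color"],cv2.COLOR_RGB2HSV),np.array(lo),np.array(hi))
def crop(c,x,y,w,h,k,n,gain=1,grid=10,pts=None):
    im=np.clip(c["color"][:,:,::-1].astype(float)*gain,0,255).astype(np.uint8)
    q=cv2.resize(im[y:y+h,x:x+w],None,fx=k,fy=k,interpolation=cv2.INTER_CUBIC)
    for i in range(0,w,grid):
        cv2.line(q,(i*k,0),(i*k,4),(0,255,255),1);cv2.putText(q,str(x+i),(i*k,14),0,.3,(0,255,255),1)
    for j in range(0,h,grid):
        cv2.line(q,(0,j*k),(4,j*k),(0,255,255),1);cv2.putText(q,str(y+j),(5,j*k+4),0,.3,(0,255,255),1)
    if pts is not None:
        for p in pts: cv2.circle(q,(int(round((p[0]-x+.5)*k)),int(round((p[1]-y+.5)*k))),3,(255,0,255),1)
    cv2.imwrite(f"pics/{n}.png",q)
E
python3 - <<'E'
from h import *
t=cam("top");s=cam("scene")
crop(t,425,180,100,110,7,"d1"[:0]+"d_top") if 0 else crop(t,425,180,100,85,7,"d_top",1.3)
crop(s,105,300,150,110,5,"d_scene",2.2)
def rect(c,lo,hi,roi,z):
    m=mask(c,lo,hi); r=np.zeros_like(m);x,y,w,h=roi;r[y:y+h,x:x+w]=m[y:y+h,x:x+w]
    ys,xs=np.nonzero(r); P=onplane(c,np.c_[xs,ys],z)
    (cx,cy),(w,h),a=cv2.minAreaRect((P[:,:2]*1000).astype(np.float32))
    print(len(xs),np.round([cx,cy,w,h,a],1), P.mean(0))
for n,roi in(("mid",(300,212,35,50)),("small",(350,220,30,40)),("big",(400,283,45,65))):
    print(n);rect(t,(40,80,40),(85,255,255),roi,.026)
m=mask(t,(5,150,170),(20,255,255));ys,xs=np.nonzero(m);print(len(xs),xs.min(),xs.max(),ys.min(),ys.max())
rect(t,(5,150,170),(20,255,255),(160,230,50,60),.106)
# blue rack outline pts at z=.088
c1=[(175.5,248),(210,240)] 
E
```

```text
mid
666 [555.1  53.1  45.1  79.3  81.4] [0.55475643 0.05305485 0.026     ]
small
317 [551.7 -48.6  31.2  54.5  68.3] [ 0.55150112 -0.04841001  0.026     ]
big
1235 [ 380.4 -181.1  105.6   63.5    8.4] [ 0.38024896 -0.18055672  0.026     ]
224 177 187 248 277
224 [491.8 347.6  62.1  17.4  11.1] [0.49165488 0.34755354 0.106     ]
```

View pics/d_top.png

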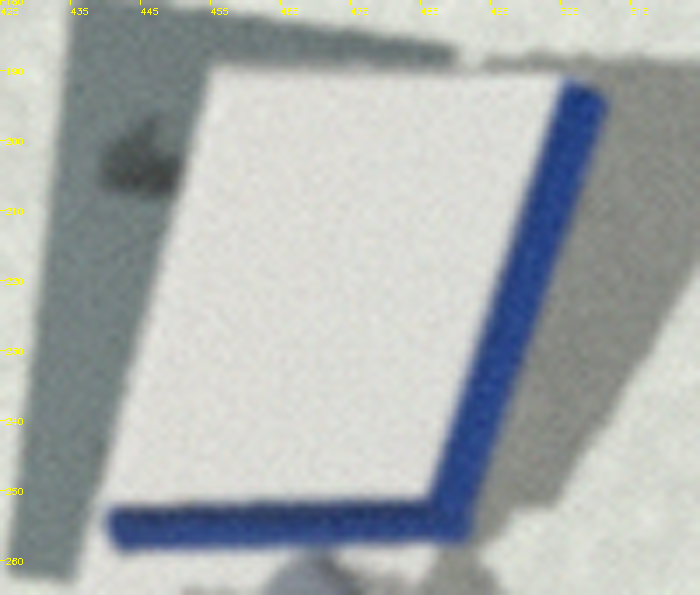

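View pics/d_scene.png

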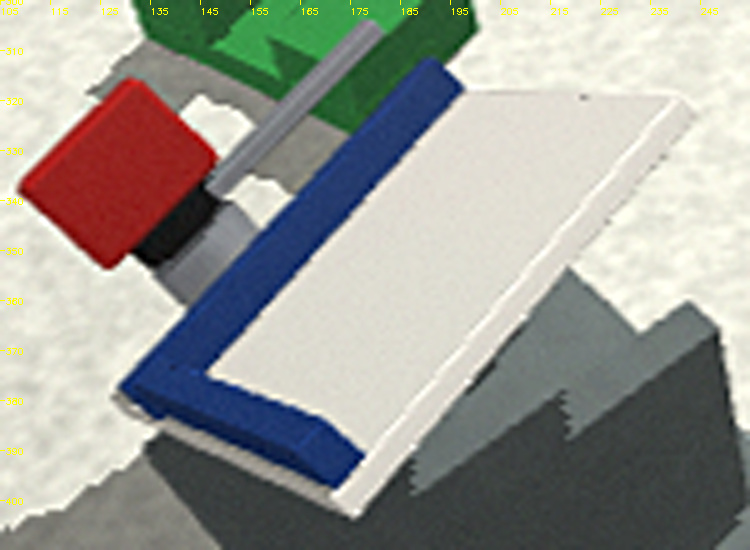

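Bed picture: the white corner (origin) is at top (485.9,250.6) and scene (145.7,374.5). The far left surface corner is at top (454.2,189.2) and scene (240.5,317.9).

```bash
python3 - <<'E'
from h import *
t=cam("top");s=cam("scene")
pts={"O":((485.9,250.6),(145.7,374.5),(0,0,0)),"E":((439.9,252.1),(197.5,317.1),(0,112,0)),"D":((454.2,189.2),(240.5,317.9),(150,112,0)),
"A":((491.4,256.6),(128.5,376.9),(-10,-10,14)),"B":((441.6,257.9),(190.5,310.9),(-10,112,14))}
W=[];L=[]
for k,(a,b,l) in pts.items():
    P,e=tri(t,a,s,b);print(k,np.round(P*1000,1),"gap",round(e*1000,1));W.append(P);L.append(np.array(l)/1000)
W=np.array(W);L=np.array(L)
# orientation family: elevations 36,13 ; yaw by least squares
def R(yaw):
    a=np.radians(36);b=np.radians(13)
    x=np.array([np.cos(a),0,np.sin(a)])
    # y: z comp sin b, perpendicular to x
    yz=np.sin(b);yx=-np.tan(a)*yz;yy=np.sqrt(1-yz**2-yx**2);y=np.array([yx,yy,yz])
    M=np.c_[x,y,np.cross(x,y)];c,s_=np.cos(yaw),np.sin(yaw)
    return np.array([[c,-s_,0],[s_,c,0],[0,0,1]])@M
from scipy.optimize import least_squares
f=lambda p:((R(p[3])@L.T).T+p[:3]-W).ravel()
r=least_squares(f,[.5,-.3,.1,0]);print(r.x,np.round(f(r.x).reshape(-1,3)*1000,1))
g=lambda p:np.r_[(proj(t,(R(p[3])@L.T).T+p[:3])-[v[0] for v in pts.values()]).ravel(),(proj(s,(R(p[3])@L.T).T+p[:3])-[v[1] for v in pts.values()]).ravel()]
r=least_squares(g,r.x);print(r.x,np.round(g(r.x).reshape(-1,2),1))
T=np.eye(4);T[:3,:3]=R(r.x[3]);T[:3,3]=r.x[:3];np.save("bed.npy",T);print(T)
# rigid free fit
A,B=L-L.mean(0),W-W.mean(0);U,S,V=np.linalg.svd(A.T@B);Rf=(U@np.diag([1,1,np.linalg.det(U@V)])@V).T
print(Rf)
# latch axis check
for z in (.024,.068): 
  q=T[:3,:3]@[-.036,.033,z]+T[:3,3];print(q,proj(t,q),proj(s,q))
C=[(0,0,0),(150,0,0),(150,112,0),(0,112,0),(-10,-10,14),(-10,112,14),(150,-10,14),(-36,33,68)]
C=(T[:3,:3]@(np.array(C)/1000).T).T+T[:3,3]
crop(t,425,180,100,110,5,"e_t",1.3,10,proj(t,C));crop(s,105,300,150,110,5,"e_s",2,10,proj(s,C))
E
```

```text
O [ 525.2 -318.1   68.4] gap 6.8
E [ 519.2 -211.1   88.1] gap 1.8
D [ 641.  -224.1  175. ] gap 3.5
A [ 510.4 -332.9   67.4] gap 1.9
B [ 506.6 -212.8   94.8] gap 2.6
[ 0.52624572 -0.31961044  0.06443031 -0.11616731] [[ 1.  -1.5 -4. ]
 [ 1.3  0.5  1.6]
 [ 0.  -0.6  2.8]
 [-0.   1.5 -0.2]
 [-2.4  0.1 -0.2]]
[ 0.52569114 -0.31911198  0.06403587 -0.12543413] [[-1.5 -1. ]
 [-0.7 -1.1]
 [ 1.5  0.2]
 [-1.4  0.1]
 [-0.9  0.5]
 [-2.3  2.8]
 [ 0.6 -0.4]
 [ 0.7 -0.7]
 [ 0.4 -1. ]
 [-1.2 -0.6]]
[[ 0.80266091 -0.0419805  -0.59495639  0.52569114]
 [-0.10121245  0.97346528 -0.20523494 -0.31911198]
 [ 0.58778525  0.22495105  0.77711358  0.06403587]
 [ 0.          0.          0.          1.        ]]
[[ 0.80992975 -0.04413655 -0.58486389]
 [-0.08545536  0.9776442  -0.19211766]
 [ 0.5802682   0.20558156  0.78805142]]
[ 0.48113104 -0.28826962  0.06894971] [[471.95126712 269.47435437]] [[141.36207984 346.01218544]]
[ 0.45495295 -0.29729995  0.10314271] [[480.88213389 281.45521233]] [[119.17702809 325.73839196]]
```

```bash
python3 - <<'E'
import cv2,numpy as np
a=cv2.imread("pics/e_t.png");b=cv2.imread("pics/e_s.png")
cv2.imwrite("pics/e.png",a);print(a.shape,b.shape)
E
```

```text
(550, 500, 3) (550, 750, 3)
```

View pics/e_t.png

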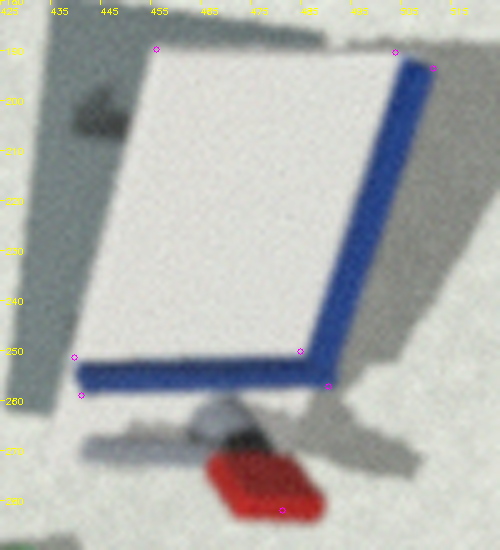

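View pics/e_s.png

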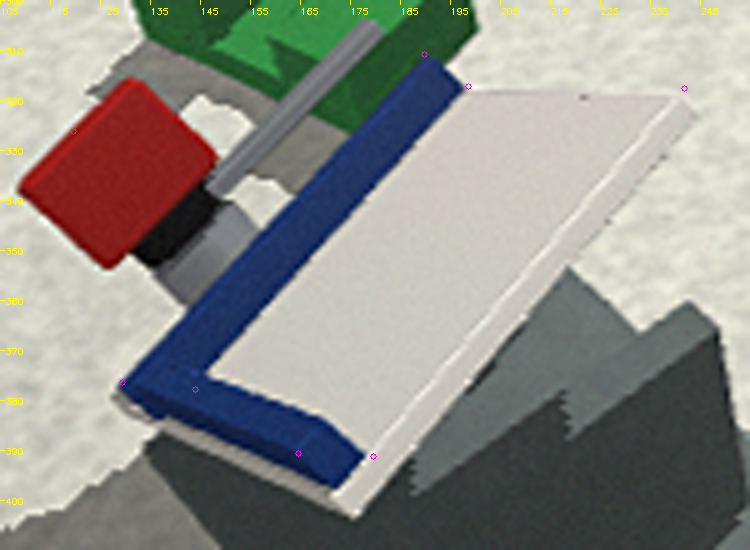

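```bash
python3 - <<'E'
from h import *
t=cam("top");s=cam("scene")
px=[(175.1,247.1),(184.6,246.6),(188.6,277.9),(179.6,278.9)]
P=onplane(t,px,.106)*1000;print(P.round(1),P.mean(0))
for a,b in((0,3),(1,2)): d=P[a]-P[b];print(np.degrees(np.arctan2(d[1],d[0])),np.linalg.norm(d))
crop(s,360,140,50,40,12,"f_s",1.5,5)
# long rack edges (top z .088), by blue mask extreme rows per column
m=mask(t,(105,100,60),(125,255,255));
r=m[225:300,165:265];cols=[];lo=[];hi=[]
for x in range(r.shape[1]):
    y=np.nonzero(r[:,x])[0]
    if len(y): cols.append(x+165);hi.append(y.max()+225);lo.append(y.min()+225)
cols=np.array(cols);k=(cols>190)&(cols<255)
Q=onplane(t,np.c_[cols[k],np.array(hi)[k]],.06);p=np.polyfit(Q[:,1],Q[:,0],1);print("rack near edge yaw",np.degrees(np.arctan(-p[0])))
ims=mask(s,(3,140,80),(20,255,255));ys,xs=np.nonzero(ims);k=(xs>350)&(xs<410)&(ys<190);print(xs[k].min(),xs[k].max(),ys[k].min(),ys[k].max())
for n,px in(("tip",(300,319)),("jar",(360,317))): print(n,onplane(t,[px],.05))
E
```

```text
[[525.2 363.3 106. ]
 [526.5 342.2 106. ]
 [459.1 331.8 106. ]
 [456.7 351.6 106. ]] [491.84910833 347.21776118 106.        ]
9.705111746685454 69.55943476617347
8.828609488012303 68.20884946758328
rack near edge yaw 10.066707042246932
369 398 150 158
tip [[0.36941153 0.09366329 0.05      ]]
jar [[ 0.37471839 -0.04017199  0.05      ]]
```

View pics/f_s.png

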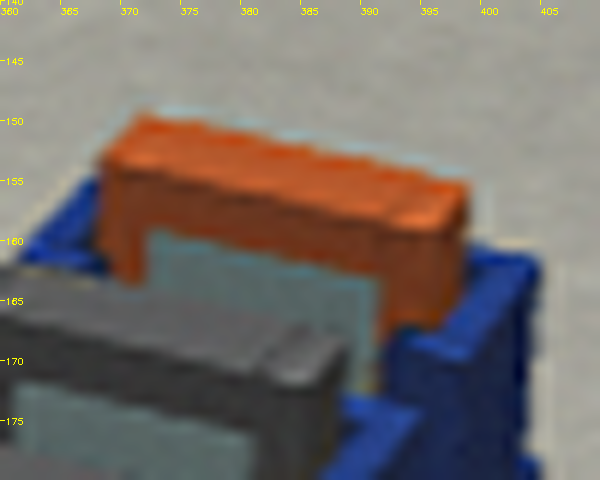

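```bash
python3 - <<'E'
from h import *
s=cam("scene")
P=onplane(s,[(371,149),(398.2,154.8),(395.5,158.6),(368.2,153)],.106)*1000;print(P.round(1),P.mean(0))
E
```

```text
[[457.1 354.  106. ]
 [519.9 366.  106. ]
 [523.9 348.1 106. ]
 [462.3 335.  106. ]] [490.77539329 350.75879765 106.        ]
```

>>> carry_out([
  [[0,0,0],[0,0,-0.03],100],
  [[0,0,-0.1],[0,0,-0.06],100],
], grip_force=30)

```text
time_s: 0.62
position: [0.2308, -0.4696, 0.3121]
eef_rot: [-2.745, 1.522, 0.007]
contact_force: [0.9, 0.1, 0.3]
opening: 0.064
```

```bash
python3 - <<'E'
from h import *
from scipy.spatial.transform import Rotation as R
s=status.read_state();print(s['q'],s['position'],s['opening']);print(R.from_rotvec(s['eef_rot']).as_matrix())
E
```

```text
[-1.11399632e+00  2.43529501e-01 -7.90130311e-03  1.32497235e+00
 -6.48790421e-06  1.46916859e+00] [ 0.23078633 -0.46958854  0.31205985] 0.06404626883681185
[[ 5.29846546e-01 -8.48089908e-01 -2.47885950e-03]
 [-8.48075184e-01 -5.29852047e-01  5.02906081e-03]
 [-5.57852450e-03 -5.62371275e-04 -9.99984282e-01]]
```

```bash
cat >> h.py <<'E'
from scipy.spatial.transform import Rotation as Rot
def down(heading):  # tool down, tool x heading deg
    a=np.radians(heading);x=np.array([np.cos(a),np.sin(a),0]);z=np.array([0,0,-1.]);return np.c_[x,np.cross(z,x),z]
def go(pos,R,verbose=True):
    s=status.read_state();R0=Rot.from_rotvec(s['eef_rot']).as_matrix()
    tr=Rot.from_matrix(R0.T@R).as_rotvec();sh=R0.T@(np.array(pos)-s['position'])
    print("turn",tr.round(4).tolist(),"shift",sh.round(4).tolist(),"angle deg",np.degrees(np.linalg.norm(tr)).round(1),"dist",np.linalg.norm(sh).round(3));return tr,sh
E
python3 -c "
from h import *
go([.4913,.349,.22],down(99.7))"
```

```text
turn [-0.0078, 0.0007, -2.7525] shift [-0.5557, -0.6546, 0.0955] angle deg 157.7 dist 0.864
```

>>> carry_out([
  [[0,0,-0.6],[-0.13,-0.15,0.02],125],
  [[0,0,-0.6],[-0.13,-0.15,0.02],125],
  [[0,0,-0.6],[-0.13,-0.15,0.02],125],
  [[0,0,-0.6],[-0.13,-0.15,0.02],125],
  [[0,0,-0.6],[-0.13,-0.15,0.02],125],
  [[0,0,-1.2],[-0.27,-0.31,0.04],125],
  [[0,0,-1.2],[-0.27,-0.31,0.04],125],
  [[0,0,-1.2],[-0.27,-0.31,0.04],125],
  [[0,0,-1.2],[-0.27,-0.31,0.04],125],
  [[0,0,-1.2],[-0.27,-0.31,0.04],125],
  [[0,0,-1.8],[-0.41,-0.48,0.06],125],
  [[0,0,-1.8],[-0.41,-0.48,0.06],125],
  [[0,0,-1.8],[-0.41,-0.48,0.06],125],
  [[0,0,-1.8],[-0.41,-0.48,0.06],125],
  [[0,0,-1.8],[-0.41,-0.48,0.06],125],
  [[0,0,-2.4],[-0.5,-0.6,0.08],125],
  [[0,0,-2.4],[-0.5,-0.6,0.08],125],
  [[0,0,-2.4],[-0.5,-0.6,0.08],125],
  [[0,0,-2.4],[-0.5,-0.6,0.08],125],
  [[0,0,-2.4],[-0.5,-0.6,0.08],125],
])

```text
time_s: 2.28
position: [0.4791, 0.2768, 0.2316]
eef_rot: [-2.405, -2.019, -0.005]
contact_force: [1.3, -0.5, -0.2]
opening: 0.0437
```

```bash
python3 -c "
from h import *
go([.4913,.349,.20],down(99.7));s=status.read_state();print(s['q'],s['opening'])"
```

```text
turn [0.0015, -0.0034, -0.3433] shift [0.0731, -0.0005, 0.0319] angle deg 19.7 dist 0.08
[ 0.52273474  0.31600737 -0.11562424  1.13617917  0.00223141  0.69676547] 0.0436829817528408
```

>>> carry_out([
  [[0,0,-0.12],[0.025,0,0.01],125],
  [[0,0,-0.24],[0.05,0,0.02],125],
  [[0,0,-0.343],[0.073,0,0.032],125],
  [[0,0,-0.343],[0.073,0,0.032],125],
  [[0,0,-0.343],[0.073,0,0.032],125],
  [[0,0,-0.343],[0.073,0,0.032],125],
])

```text
time_s: 2.78
position: [0.4898, 0.3417, 0.2013]
eef_rot: [2.04, 2.389, -0.002]
contact_force: [-0.3, -0.4, 0.1]
opening: 0.0435
```

```bash
python3 -c "
from h import *
go([.4913,.349,.09],down(99.7));s=status.read_state();print(s['q'],s['position'],s['contact_force'],s['opening'])
c=cam('scene');crop(c,330,60,110,150,4,'g_s',1.5);c=cam('top');crop(c,140,210,120,100,6,'g_t',1.3)"
```

```text
turn [-0.0006, 0.0008, -0.012] shift [0.0071, 0.0027, 0.1113] angle deg 0.7 dist 0.112
[ 6.09315406e-01  4.08545520e-01 -5.44387922e-02  1.10871331e+00
 -4.03791453e-04  4.52034924e-01] [0.48983853 0.34171154 0.20129945] [-0.29920231 -0.37097318  0.07280255] 0.043479509158920515
```

View pics/g_s.png

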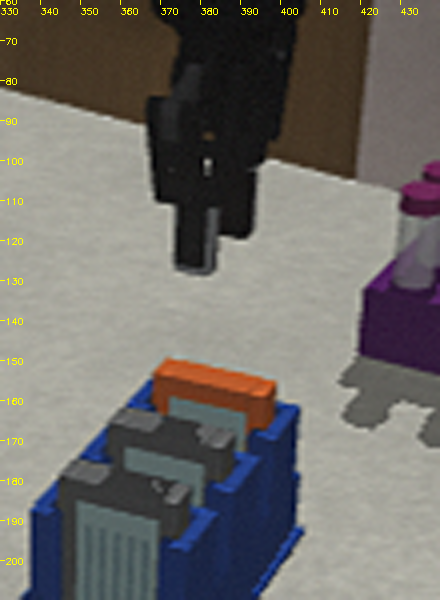

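View pics/g_t.png

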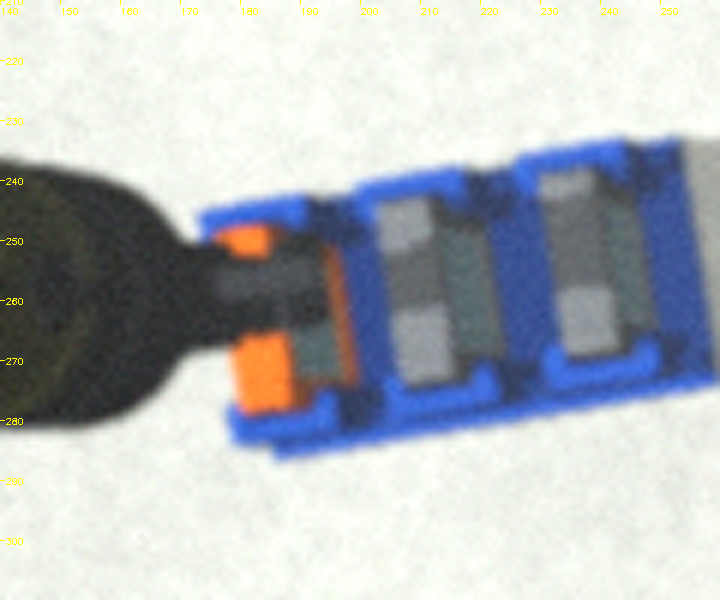

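The gripper hovers over the orange cassette, fingers straddling the slot at about top (185,258). The arm should have settled by now, so I'll re-read before descending.

```bash
python3 -c "
from h import *
go([.4913,.349,.09],down(99.7));s=status.read_state();print(s['position'],s['qd'].round(3))"
```

```text
turn [0.0005, 0.0, -0.0126] shift [0.0074, 0.0023, 0.112] angle deg 0.7 dist 0.112
[0.49016325 0.34136213 0.2019922 ] [-0.004 -0.006  0.002 -0.003  0.001 -0.004]
```

>>> carry_out([
  [[0,0,-0.012],[0.0075,0.0025,0.03],125],
  [[0,0,-0.012],[0.0075,0.0025,0.03],125],
  [[0,0,-0.012],[0.0075,0.0025,0.03],125],
  [[0,0,-0.012],[0.0075,0.0025,0.03],125],
])

```text
time_s: 3.22
position: [0.4914, 0.3492, 0.1722]
eef_rot: [2.026, 2.401, -0.0]
contact_force: [-0.1, -0.3, 0.5]
opening: 0.0435
```

```bash
python3 -c "
from h import *
go([.4913,.349,.09],down(99.7));s=status.read_state();print(s['position'],s['qd'].round(3))"
```

```text
turn [-0.0, 0.0003, -0.0001] shift [-0.0002, -0.0001, 0.0822] angle deg 0.0 dist 0.082
[0.49138178 0.34919797 0.17220148] [ 0.001 -0.009  0.018 -0.004  0.002 -0.   ]
```

>>> carry_out([
  [[0,0,0],[0,0,0.025],125],
  [[0,0,0],[0,0,0.05],125],
  [[0,0,0],[0,0,0.07],125],
  [[0,0,0],[0,0,0.082],125],
  [[0,0,0],[0,0,0.082],125],
  [[0,0,0],[0,0,0.082],125],
])

```text
time_s: 3.72
position: [0.4916, 0.3497, 0.0901]
eef_rot: [2.025, 2.402, 0.0]
contact_force: [0.9, -0.2, 0.6]
opening: 0.0435
```

>>> carry_out([
  [[0,0,0],[0,0,0],220],
  [[0,0,0],[0,0,0],220],
  [[0,0,0],[0,0,0],220],
  [[0,0,0],[0,0,0],220],
  [[0,0,0],[0,0,0],220],
  [[0,0,0],[0,0,0],220],
  [[0,0,0],[0,0,0],220],
  [[0,0,0],[0,0,0],220],
], grip_force=40)

```text
time_s: 4.38
position: [0.4927, 0.3507, 0.0912]
eef_rot: [2.024, 2.401, 0.005]
contact_force: [-0.6, -1.3, 6.1]
opening: 0.0195
```

>>> carry_out([
  [[0,0,0],[0,0,-0.01],220],
  [[0,0,0],[0,0,-0.03],220],
  [[0,0,0],[0,0,-0.05],220],
  [[0,0,0],[0,0,-0.07],220],
  [[0,0,0],[0,0,-0.09],220],
  [[0,0,0],[0,0,-0.11],220],
  [[0,0,0],[0,0,-0.13],220],
  [[0,0,0],[0,0,-0.14],220],
  [[0,0,0],[0,0,-0.14],220],
  [[0,0,0],[0,0,-0.14],220],
])

```text
time_s: 5.22
position: [0.4914, 0.35, 0.2293]
eef_rot: [2.025, 2.402, 0.001]
contact_force: [0.9, -0.4, -2.2]
opening: 0.0192
```

```bash
python3 -c "
from h import *
s=status.read_state();print(s['position'],s['q'],s['contact_force'],s['opening'])
c=cam('scene');crop(c,320,40,120,150,4,'g_s2',1.5);c=cam('top');crop(c,120,210,140,100,5,'g_t2',1.3)
go([.555,.053,.23],down(-8.6));go([.555,.053,.23],down(171.4))"
```

```text
[0.49139103 0.34998793 0.22932048] [6.18877510e-01 4.04612413e-01 1.37613708e-02 1.17957219e+00
 3.13616753e-05 4.48648248e-01] [ 0.93825494 -0.43055931 -2.15890941] 0.019183184706667935
turn [-0.0006, 0.0033, 1.8911] shift [-0.303, 0.0133, -0.0019] angle deg 108.4 dist 0.303
turn [-0.003, -0.0006, -1.2505] shift [-0.303, 0.0133, -0.0019] angle deg 71.6 dist 0.303
```

View pics/g_s2.png

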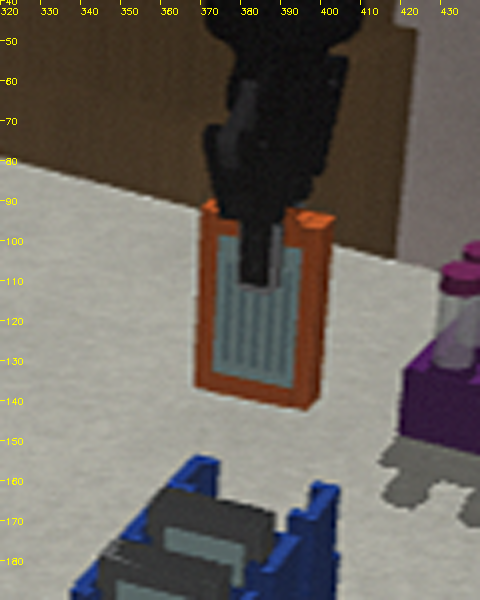

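View pics/g_t2.png

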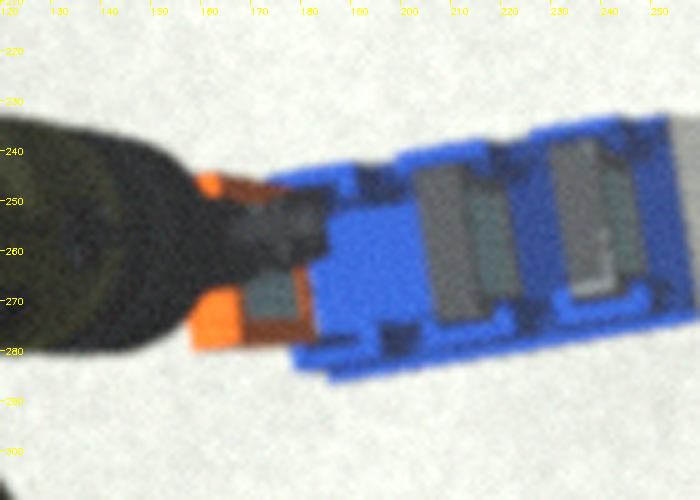

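```bash
python3 -c "
from h import *
c=cam('top')
P=onplane(c,[(159.3,244.8),(158.2,279.2),(166.6,279)],.245)*1000;print(P.round(1));print((P[0]+P[1])/2)
d=P[0]-P[1];print(np.degrees(np.arctan2(d[1],d[0])),np.linalg.norm(d))
print(onplane(c,[(334,160),(284,160)],.0))
"
```

```text
[[521.7 350.8 245. ]
 [457.  351.1 245. ]
 [457.6 334.9 245. ]]
[489.37057033 350.93314172 245.        ]
-0.2789171627319157 64.6658226895435
[[0.74195913 0.01834585 0.        ]
 [0.74165052 0.13807845 0.        ]]
```

>>> carry_out([
  [[0,0,-0.1],[-0.025,0,0],220],
  [[0,0,-0.2],[-0.05,0.002,0],220],
  [[0,0,-0.3],[-0.075,0.004,0],220],
  [[0,0,-0.4],[-0.1,0.005,0],220],
  [[0,0,-0.5],[-0.125,0.006,0],220],
  [[0,0,-0.6],[-0.15,0.007,0],220],
  [[0,0,-0.7],[-0.175,0.008,0],220],
  [[0,0,-0.8],[-0.2,0.009,0],220],
  [[0,0,-0.9],[-0.225,0.01,0],220],
  [[0,0,-1.0],[-0.25,0.011,0],220],
  [[0,0,-1.1],[-0.275,0.012,0],220],
  [[0,0,-1.2],[-0.295,0.013,0],220],
  [[0,0,-1.25],[-0.303,0.013,0],220],
  [[0,0,-1.25],[-0.303,0.013,0],220],
  [[0,0,-1.25],[-0.303,0.013,0],220],
  [[0,0,-1.25],[-0.303,0.013,0],220],
  [[0,0,-1.25],[-0.303,0.013,0],220],
])

```text
time_s: 6.78
position: [0.5551, 0.0544, 0.2289]
eef_rot: [-0.236, -3.132, -0.0]
contact_force: [-0.1, 0.4, -1.5]
opening: 0.0199
```

```bash
python3 -c "
from h import *
s=status.read_state();print(s['position'],s['q'],s['contact_force'],s['opening'])
c=cam('scene');crop(c,250,120,170,180,3,'g_s3',1.5);c=cam('top');crop(c,270,190,100,90,7,'g_t3',1.3)
go([.555,.053,.15],down(171.4))"
```

```text
[0.55514089 0.05437451 0.22887314] [ 9.74678403e-02  3.27670307e-01 -1.05711675e-01  1.13831944e+00
  3.13950716e-04 -1.32310999e+00] [-0.12335327  0.3896021  -1.52213358] 0.0198622403679567
turn [0.0001, -0.0004, 0.0004] shift [0.0001, -0.0014, 0.0791] angle deg 0.0 dist 0.079
```

View pics/g_s3.png

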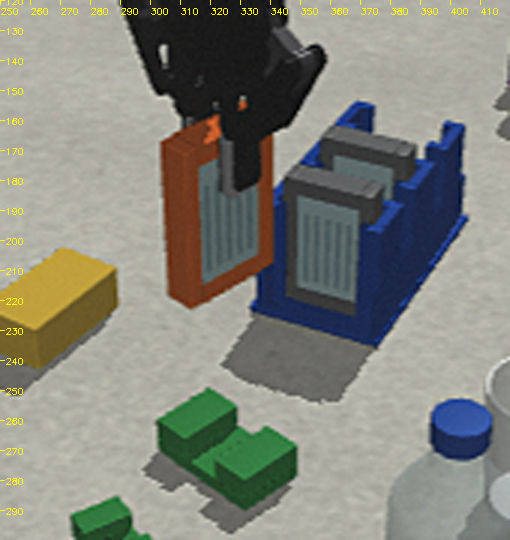

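View pics/g_t3.png

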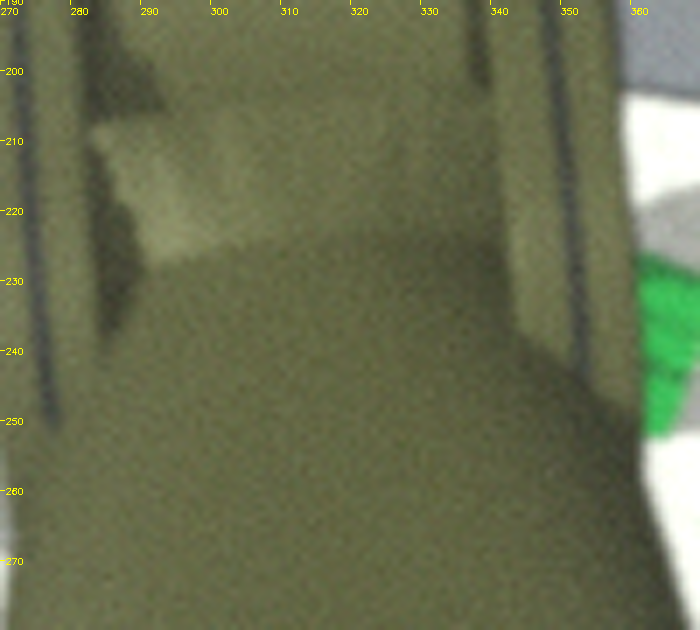

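```bash
python3 -c "
from h import *
c=cam('scene')
crop(c,295,240,60,60,12,'k',1.8,5)
print(onplane(c,[(325.3,264.5)],.026))
# cassette bottom edges
print(onplane(c,[(302+.0,260.3),(319,249),(348.7,268.7)],.026))
"
```

```text
[[0.5563929  0.05469928 0.026     ]]
[[0.51371815 0.03830986 0.026     ]
 [0.51876687 0.08382913 0.026     ]
 [0.59824192 0.07082481 0.026     ]]
```

View pics/k.png

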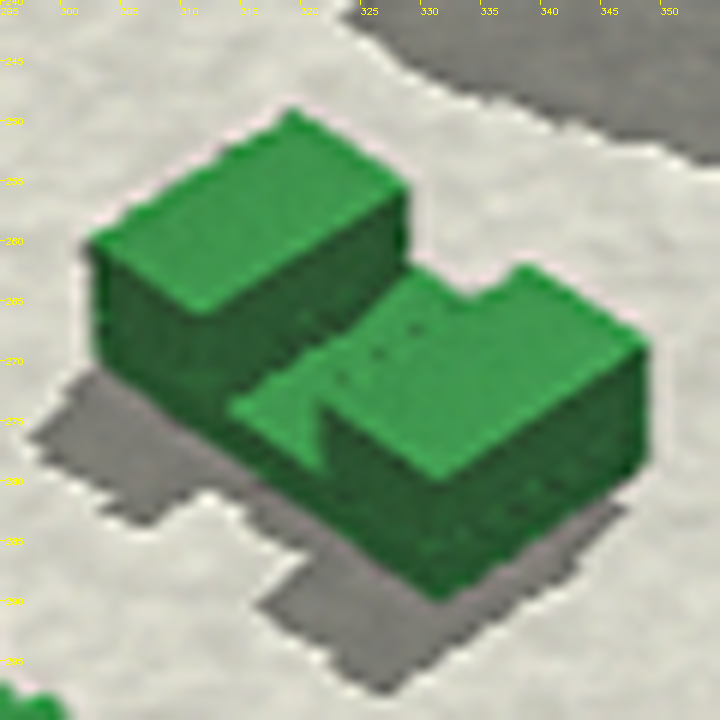

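>>> carry_out([
  [[0,0,0],[-0.0005,0,0.025],220],
  [[0,0,0],[-0.0005,0,0.05],220],
  [[0,0,0],[-0.0005,0,0.075],220],
  [[0,0,0],[-0.0005,0,0.095],220],
  [[0,0,0],[-0.0005,0,0.105],220],
  [[0,0,0],[-0.0005,0,0.112],220],
  [[0,0,0],[-0.0005,0,0.112],220],
  [[0,0,0],[-0.0005,0,0.112],220],
])

```text
time_s: 7.6
position: [0.5566, 0.0537, 0.1179]
eef_rot: [0.236, 3.132, 0.0]
contact_force: [0.4, 0.0, -1.8]
opening: 0.0194
```

```bash
python3 -c "
from h import *
s=status.read_state();print(s['position'],s['contact_force'],s['moment'],s['opening'])
c=cam('scene');crop(c,270,190,100,110,6,'g_s4',1.6,5)"
```

```text
[0.55658011 0.05367818 0.11794601] [ 0.36832109  0.0124812  -1.75559317] [-0.02727677 -0.00704884  0.03746498] 0.019428863653478314
```

View pics/g_s4.png

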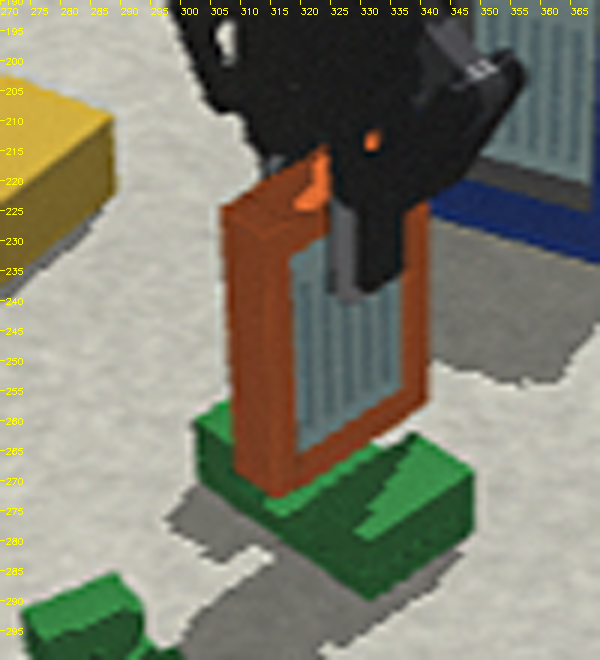

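```bash
python3 -c "
from h import *
c=cam('scene')
P=onplane(c,[(308.9,268.2),(315.5,272.4),(341,256.7)],.033);print(P)
a=np.radians(-8.9);R=np.array([[np.cos(a),-np.sin(a)],[np.sin(a),np.cos(a)]])
print(((P[:,:2]-[.5564,.0547])@R*1000).round(1))"
```

```text
[[0.54356795 0.02241059 0.033     ]
 [0.56040085 0.02053579 0.033     ]
 [0.57154078 0.08346383 0.033     ]]
[[ -7.7 -33.9]
 [  9.2 -33.1]
 [ 10.5  30.8]]
```

>>> carry_out([
  [[0,0,0],[0.001,0,0.003],220],
  [[0,0,0],[0.001,0,0.008],220],
  [[0,0,0],[0.001,0,0.013],220],
  [[0,0,0],[0.001,0,0.018],220],
  [[0,0,0],[0.001,0,0.021],220],
  [[0,0,0],[0.001,0,0.021],220],
])

```text
time_s: 8.2
position: [0.5543, 0.0535, 0.0953]
eef_rot: [-0.236, -3.131, 0.001]
contact_force: [-0.8, 0.2, -2.5]
opening: 0.0194
```

```bash
python3 -c "
from h import *
s=status.read_state();print(s['position'],s['contact_force'],s['moment'],s['opening'])
c=cam('scene');crop(c,270,190,100,110,6,'g_s5',1.6,5)"
```

```text
[0.5542524  0.05349282 0.09525316] [-0.77946343  0.16124944 -2.535388  ] [ 0.07982103 -0.02495828  0.03502191] 0.019445825227208283
```

View pics/g_s5.png

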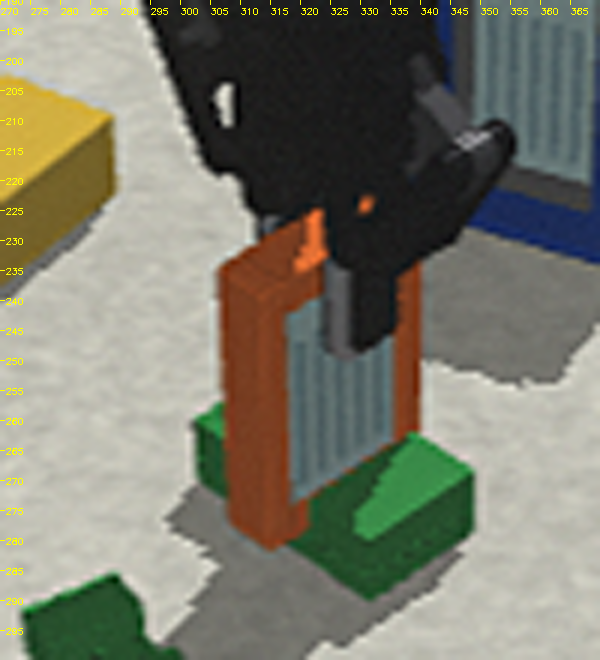

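>>> carry_out([
  [[0,0,0],[0,0,0.001],220],
  [[0,0,0],[0,0,0.002],220],
  [[0,0,0],[0,0,0.002],220],
])

```text
time_s: 8.5
position: [0.555, 0.0536, 0.0951]
eef_rot: [0.236, 3.133, 0.0]
contact_force: [-2.5, -0.1, 4.1]
opening: 0.0197
```

>>> carry_out([
  [[0,0,0],[0,0,0],150],
  [[0,0,0],[0,0,0],110],
  [[0,0,0],[0,0,0],110],
  [[0,0,0],[0,0,0],110],
  [[0,0,0],[0,0,0],110],
  [[0,0,0],[0,0,0],110],
  [[0,0,0],[0,0,0],110],
])

```text
time_s: 9.08
position: [0.5551, 0.0536, 0.0942]
eef_rot: [-0.236, -3.133, 0.0]
contact_force: [-0.6, 0.2, 0.3]
opening: 0.0484
```

```bash
python3 -c "
from h import *
s=status.read_state();print(s['position'],s['contact_force'],s['moment'],s['opening'])
c=cam('scene');crop(c,270,190,100,110,6,'g_s6',1.6,5)"
```

```text
[0.5550548  0.0536174  0.09422019] [-0.63517179  0.24507824  0.32214248] [ 0.01846869 -0.01951897  0.0153598 ] 0.04837240169001814
```

View pics/g_s6.png

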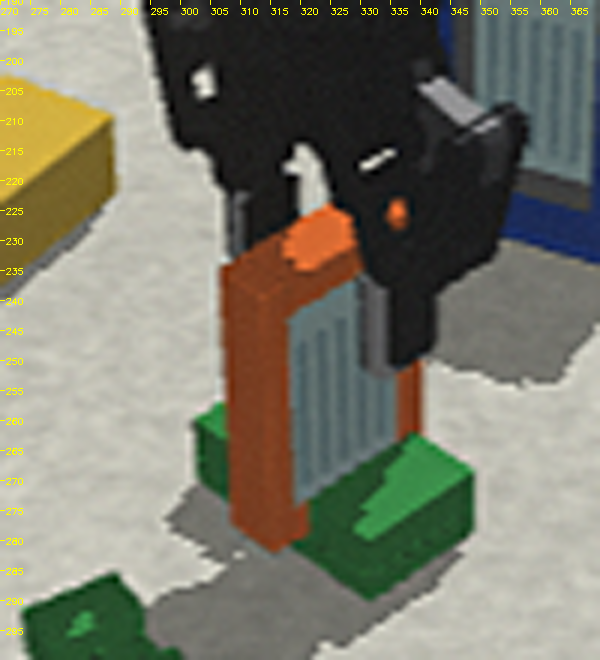

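>>> carry_out([
  [[0,0,0],[0,0,-0.03],110],
  [[0,0,0],[0,0,-0.06],80],
  [[0,0,0],[0,0,-0.09],40],
  [[0,0,0],[0,0,-0.12],0],
  [[0,0,0],[0,0,-0.14],0],
  [[0,0,0],[0,0,-0.14],0],
  [[0,0,0],[0,0,-0.14],0],
])

```text
time_s: 9.72
position: [0.556, 0.0537, 0.2357]
eef_rot: [0.236, 3.129, 0.001]
contact_force: [-0.3, -0.8, -1.6]
opening: 0.0854
```

```bash
python3 -c "
from h import *
from scipy.optimize import least_squares
s=status.read_state();print(s['position'],s['q'],s['opening'])
D=[(.2606,-.1394,.5243,.2525),(.2435,-.0079,.5232,.3121),(.3160,-.1156,.5533,.2316),(.4085,-.0544,.5973,.2013),(.4046,.0138,.6033,.2293),(.3277,-.1057,.5578,.2289),(s['q'][1],s['q'][2],np.hypot(*s['position'][:2]),s['position'][2])]
D=np.array(D)
def f(p):
    a,al,b,be,h,r0=p
    q1,q2=D[:,0],D[:,1];u=q1-q2
    return np.r_[a*np.sin(q1+al)+b*np.cos(u+be)-D[:,2]+r0, h+a*np.cos(q1+al)-b*np.sin(u+be)-D[:,3],.001*(p-[.3,0,.3,0,.1,0])]
r=least_squares(f,[.3,0,.3,0,.1,0]);print(r.x.round(3),(f(r.x)*1000).round(1))
c=cam('scene');crop(c,270,190,100,110,6,'g_s7',1.6,5)
c=cam('top');crop(c,270,190,110,90,6,'g_t7',1.3,5)
"
```

```text
[0.55599388 0.05371488 0.23567085] [ 9.63187655e-02  3.22774559e-01 -9.49129055e-02  1.14976613e+00
 -1.33109792e-05 -1.32392388e+00] 0.08540001484728685
[ 0.568  0.001  0.388 -0.189 -0.214 -0.001] [ 0.7  0.3 -0.9  1.  -0.4  0.7 -1.3  0.  -0.   0.  -0.1  0.  -0.1  0.
  0.3  0.   0.1 -0.2 -0.3 -0. ]
```

View pics/g_s7.png

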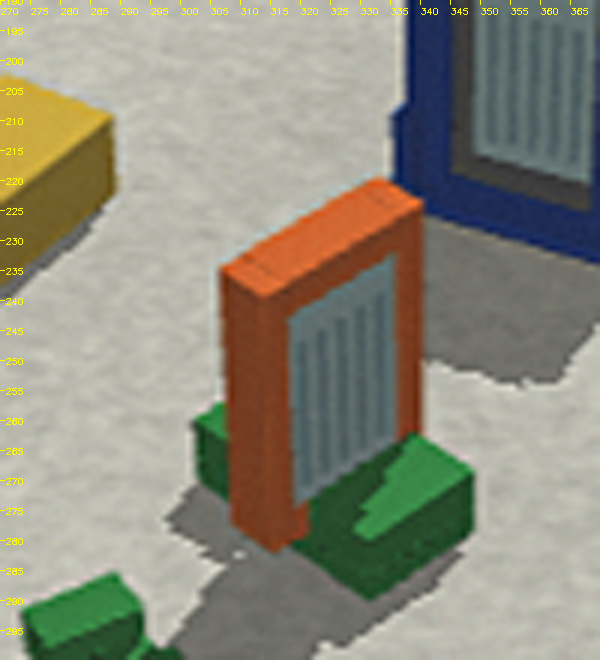

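The cassette stands upright in the groove, let go (top edge at scene (325,228), vertical sides). Now I'll reorient for the side-edge grasp, with the tool pitched 45° forward.

```bash
cat >> h.py <<'E'
def pitched(yawdeg,phi):
    a=np.radians(yawdeg);p=np.radians(phi);g=np.array([np.cos(a),np.sin(a),0]);z=np.cos(p)*g-np.sin(p)*np.array([0,0,1]);x=np.array([-np.sin(a),np.cos(a),0])
    return np.c_[x,np.cross(z,x),z]
E
python3 -c "
from h import *
R=pitched(-8.9,45);a=np.radians(-8.9);g=np.array([np.cos(a),np.sin(a),0])
G=np.array([.5557,.054,0])+g*(-.0095)+[0,0,.092];print(G)
pre=G-.13*R[:,2];print(pre)
# two-stage: first yaw at height, then pitch
go([.50,.06,.26],pitched(-8.9,90));go(pre,R)
"
```

```text
[0.54631438 0.05546975 0.092     ]
[0.45549728 0.06969133 0.18392388]
turn [-0.0016, -0.0009, 1.5755] shift [0.0548, -0.0018, -0.0266] angle deg 90.3 dist 0.061
turn [-0.6144, -0.6167, 1.4864] shift [0.1001, 0.0012, 0.0495] angle deg 98.7 dist 0.112
```

>>> carry_out([
  [[0,0,0.12],[0.01,0,-0.01],0],
  [[0,0,0.24],[0.02,0,-0.02],0],
  [[0,0,0.36],[0.03,0,-0.027],0],
  [[0,0,0.48],[0.04,0,-0.027],0],
  [[0,0,0.6],[0.05,0,-0.027],0],
  [[0,0,0.72],[0.055,0,-0.027],0],
  [[0,0,0.84],[0.055,0,-0.027],0],
  [[0,0,0.96],[0.055,0,-0.027],0],
  [[0,0,1.08],[0.055,0,-0.027],0],
  [[0,0,1.2],[0.055,0,-0.027],0],
  [[0,0,1.32],[0.055,0,-0.027],0],
  [[0,0,1.44],[0.055,0,-0.027],0],
  [[0,0,1.56],[0.055,0,-0.027],0],
  [[0,0,1.575],[0.055,0,-0.027],0],
  [[0,0,1.575],[0.055,0,-0.027],0],
  [[0,0,1.575],[0.055,0,-0.027],0],
])

```text
time_s: 11.15
position: [0.5001, 0.0618, 0.2603]
eef_rot: [-2.383, -2.045, 0.003]
contact_force: [-0.5, -0.9, 0.3]
opening: 0.0857
```

```bash
python3 -c "
from h import *
s=status.read_state();print(s['q'])
R=pitched(-8.9,45)
go([.4555,.0697,.184],R)"
```

```text
[ 1.22930564e-01  2.22368829e-01 -1.70600346e-01  1.17975088e+00
 -7.33611891e-06  2.75306046e-01]
turn [-0.7872, -0.0007, 0.003] shift [0.0011, -0.0452, 0.0764] angle deg 45.1 dist 0.089
```

>>> carry_out([
  [[-0.1,0,0],[0,-0.006,0.01],0],
  [[-0.2,0,0],[0,-0.012,0.02],0],
  [[-0.3,0,0],[0,-0.018,0.03],0],
  [[-0.4,0,0],[0,-0.024,0.04],0],
  [[-0.5,0,0],[0,-0.03,0.05],0],
  [[-0.6,0,0],[0,-0.036,0.06],0],
  [[-0.7,0,0],[0,-0.042,0.07],0],
  [[-0.787,0,0.003],[0.001,-0.045,0.076],0],
  [[-0.787,0,0.003],[0.001,-0.045,0.076],0],
  [[-0.787,0,0.003],[0.001,-0.045,0.076],0],
  [[-0.787,0,0.003],[0.001,-0.045,0.076],0],
])

```text
time_s: 12.07
position: [0.4583, 0.0706, 0.1869]
eef_rot: [1.873, 1.599, 0.666]
contact_force: [0.5, 0.7, 1.7]
opening: 0.0854
```

```bash
python3 -c "
from h import *
s=status.read_state();print(s['q'],s['position'])
R=pitched(-8.9,45)
go([.4555,.0697,.184],R)
go([.5463,.0555,.092],R)
# L,h from model
q=s['q'];a,al,b,be,hl,r0=.568,.001,.388,-.189,-.214,-.001
r=a*np.sin(q[1])+b*np.cos(q[1]-q[2]+be);z=a*np.cos(q[1])-b*np.sin(q[1]-q[2]+be)
rt=np.hypot(*s['position'][:2]);ph=q[1]-q[2]+q[3];print('phi',np.degrees(ph));print('L',(rt-r)/np.cos(ph));L=(rt-r)/np.cos(ph);print('h',s['position'][2]-z+L*np.sin(ph),hl+L)
c=cam('scene');crop(c,240,130,130,160,4,'p1',1.6)
c=cam('top');crop(c,270,190,110,90,6,'p1t',1.3)"
```

```text
[ 0.39261886 -0.12033494 -1.12065199 -0.13818715 -0.37782111  0.4087495 ] [0.45826669 0.07063295 0.18691409]
turn [0.002, -0.0002, -0.0021] shift [-0.0014, -0.0039, 0.0002] angle deg 0.2 dist 0.004
turn [0.002, -0.0002, -0.0021] shift [-0.0014, -0.0042, 0.1303] angle deg 0.2 dist 0.13
phi 49.39640475487942
L 0.40672952615579594
h 0.21319856576285928 0.19272952615579594
```

View pics/p1.png

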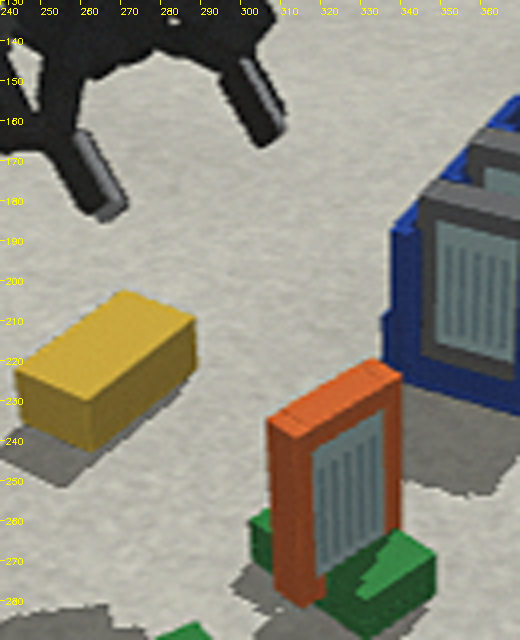

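View pics/p1t.png

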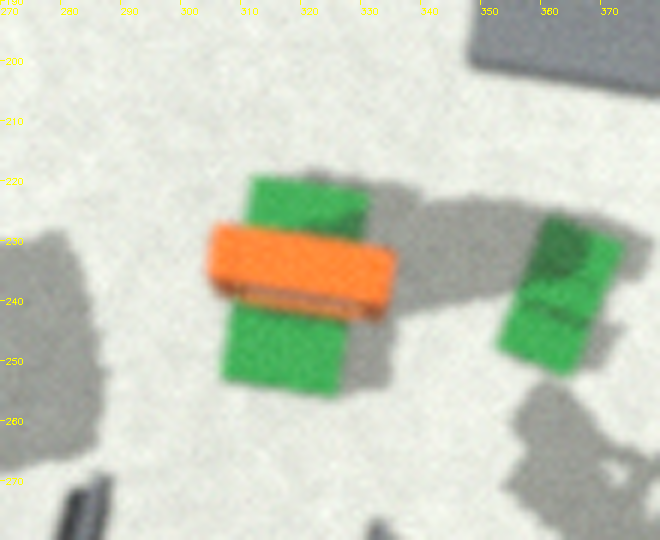

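```bash
python3 -c "
from h import *
c=cam('top')
m=mask(c,(5,150,150),(20,255,255));ys,xs=np.nonzero(m);k=(xs>295)&(xs<345)&(ys>215)&(ys<246)
crop(c,295,215,50,40,14,'p2',1.0,5)
P=onplane(c,np.c_[xs[k],ys[k]],.11);print(k.sum(),cv2.minAreaRect((P[:,:2]*1000).astype(np.float32)))
Q=onplane(c,np.array([[210,225],[397,250],[385,312],[207,275]])/6+[269.6,189.6],.11)*1000;print(Q.round(1),Q.mean(0))
s=cam('scene');S=onplane(s,np.array([[220,268],[265,297],[421,205],[377,177]])/6+[269.6,189.6],.11)*1000;print(S.round(1),S.mean(0))
"
```

```text
295 ((553.5199584960938, 50.34641647338867), (63.41866683959961, 24.94150733947754), 80.82855224609375)
[[569.6  82.5 110. ]
 [561.   16.  110. ]
 [538.9  20.2 110. ]
 [551.7  83.4 110. ]] [555.3107744   50.52619939 110.        ]
[[541.4  22.3 110. ]
 [560.4  19.4 110. ]
 [570.2  81.4 110. ]
 [551.1  85.1 110. ]] [555.76891029  52.04771708 110.        ]
```

View pics/p2.png

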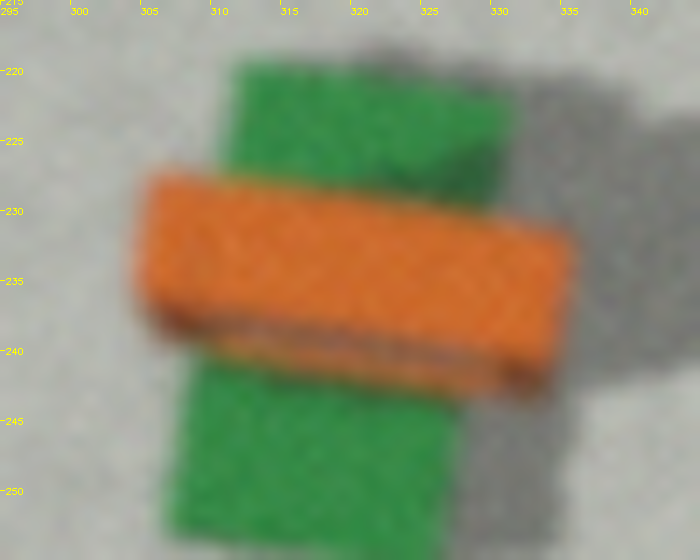

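```bash
python3 -c "
from h import *
R=pitched(-8.9,45);G=np.array([.5461,.053,.092]);np.save('G.npy',G)
go(G-.04*R[:,2],R)"
```

```text
turn [0.005, -0.0002, -0.0045] shift [-0.004, -0.006, 0.0903] angle deg 0.4 dist 0.091
```

>>> carry_out([
  [[0.004,0,-0.004],[-0.004,-0.005,0.02],0],
  [[0.004,0,-0.004],[-0.004,-0.005,0.04],0],
  [[0.004,0,-0.004],[-0.004,-0.005,0.06],0],
  [[0.004,0,-0.004],[-0.004,-0.005,0.08],0],
  [[0.004,0,-0.004],[-0.004,-0.005,0.09],0],
  [[0.004,0,-0.004],[-0.004,-0.005,0.09],0],
  [[0.004,0,-0.004],[-0.004,-0.005,0.09],0],
])

```text
time_s: 12.85
position: [0.5165, 0.0562, 0.1182]
eef_rot: [1.873, 1.603, 0.659]
contact_force: [-0.3, -0.9, 0.1]
opening: 0.0856
```

```bash
python3 -c "
from h import *
R=pitched(-8.9,45);G=np.load('G.npy');go(G,R);s=status.read_state();print(s['q'],s['qd'].round(3))
c=cam('scene');crop(c,260,170,110,120,5,'p3',1.6)
c=cam('top');crop(c,270,190,110,90,6,'p3t',1.3)"
```

```text
turn [-0.0028, 0.0017, 0.0009] shift [0.0015, 0.0026, 0.0396] angle deg 0.2 dist 0.04
[ 0.28150541  0.15359626 -1.16839699 -0.48402305 -0.3045339   0.31896205] [ 0.011 -0.034 -0.02   0.008 -0.004  0.002]
```

View pics/p3.png

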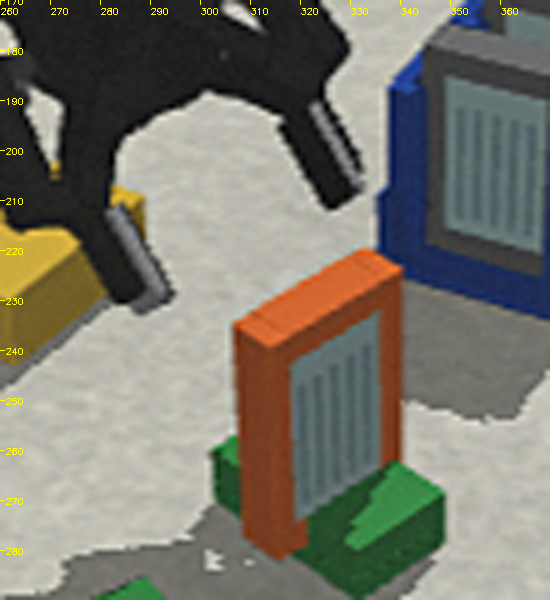

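View pics/p3t.png

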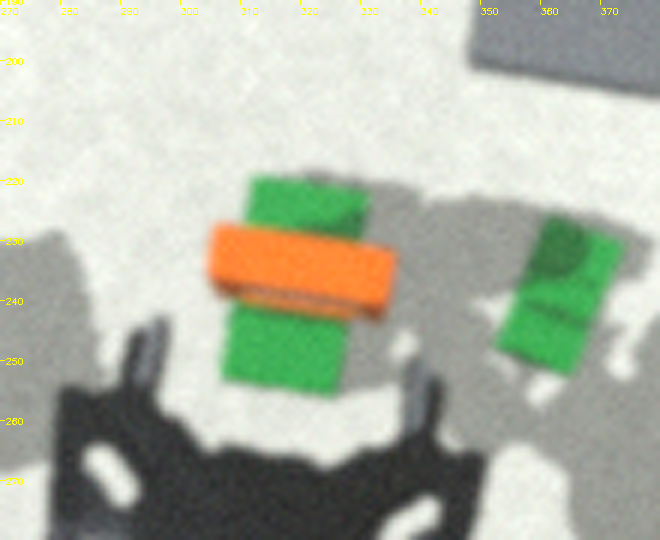

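```bash
python3 -c "
from h import *
c=cam('top');s=status.read_state();R=Rot.from_rotvec(s['eef_rot']).as_matrix();print(s['position'])
tip=s['position']+R[:,2]*.012;print('tip',tip,proj(c,tip),'fingers',proj(c,np.array([tip+R[:,0]*.043,tip-R[:,0]*.043])))
crop(c,285,220,60,50,11,'p4',1.3,5,proj(c,np.array([tip+R[:,0]*.043,tip-R[:,0]*.043,tip])))
go(np.load('G.npy'),pitched(-8.9,45))
"
```

```text
[0.51554158 0.05657282 0.11909899]
tip [0.52391262 0.05525716 0.11060224] [[317.2246827  248.53680927]] fingers [[297.27485179 245.31077524]
 [337.21797082 251.76413543]]
turn [-0.0014, 0.0004, 0.0013] shift [0.0012, 0.0026, 0.0409] angle deg 0.1 dist 0.041
```

View pics/p4.png

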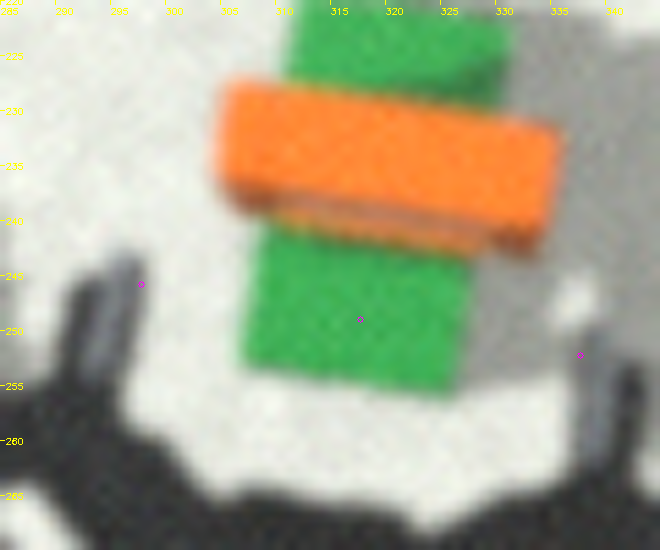

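>>> carry_out([
  [[0,0,0],[0,0.0025,0.01],0],
  [[0,0,0],[0,0.0025,0.02],0],
  [[0,0,0],[0,0.0025,0.03],0],
  [[0,0,0],[0,0.0025,0.041],0],
  [[0,0,0],[0,0.0025,0.041],0],
  [[0,0,0],[0,0.0025,0.041],0],
])

```text
time_s: 13.5
position: [0.5455, 0.0518, 0.0913]
eef_rot: [1.872, 1.604, 0.661]
contact_force: [-0.0, -1.2, 0.7]
opening: 0.0855
```

```bash
python3 -c "
from h import *
R=pitched(-8.9,45);G=np.load('G.npy');go(G,R);s=status.read_state();print(s['q'],s['contact_force'])
c=cam('scene');crop(c,270,190,90,100,7,'p5',1.6,5)
c=cam('top');crop(c,285,220,60,50,11,'p5t',1.3,5)"
```

```text
turn [-0.0022, 0.0006, 0.0016] shift [0.0013, 0.0008, -0.0002] angle deg 0.2 dist 0.002
[ 0.24547976  0.2690844  -1.15714781 -0.59720657 -0.27948559  0.29013822] [-0.01024941 -1.22440751  0.65564339]
```

View pics/p5.png

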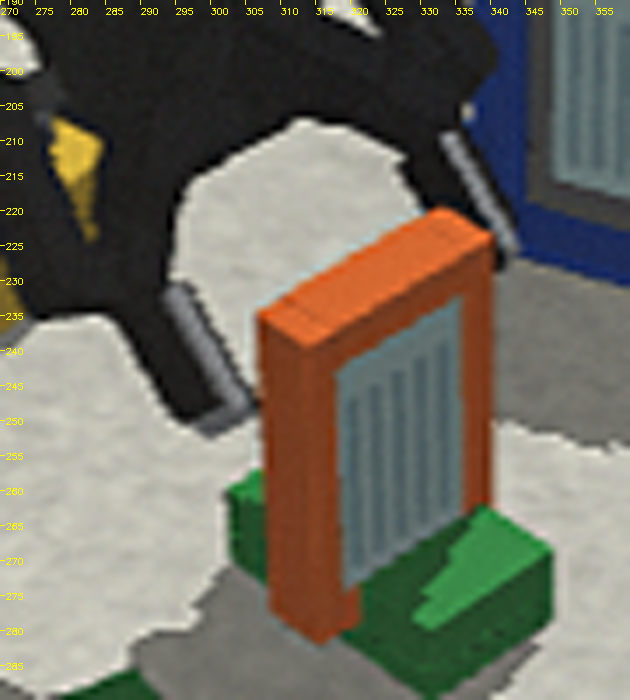

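View pics/p5t.png

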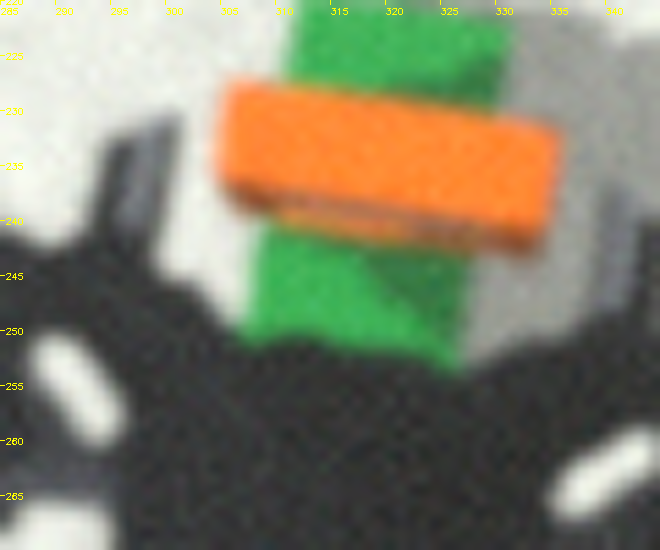

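Fingers straddle the cassette evenly, but the tips reach only about mid-thickness, so I'll go 8 mm deeper and then close.

>>> carry_out([
  [[0,0,0],[0.001,0,0.004],0],
  [[0,0,0],[0.001,0,0.008],0],
  [[0,0,0],[0.001,0,0.008],0],
  [[0,0,0],[0.001,0,0.008],30],
  [[0,0,0],[0.001,0,0.008],60],
  [[0,0,0],[0.001,0,0.008],90],
  [[0,0,0],[0.001,0,0.008],120],
  [[0,0,0],[0.001,0,0.008],120],
  [[0,0,0],[0.001,0,0.008],120],
  [[0,0,0],[0.001,0,0.008],120],
  [[0,0,0],[0.001,0,0.008],120],
], grip_force=40)

```text
time_s: 14.52
position: [0.5513, 0.0518, 0.0853]
eef_rot: [1.872, 1.604, 0.66]
contact_force: [0.3, -0.4, 0.6]
opening: 0.0657
```

```bash
python3 -c "
from h import *
s=status.read_state();print(s['position'],s['q'],s['contact_force'],s['opening'])
c=cam('scene');crop(c,270,190,90,100,7,'p6',1.6,5)
c=cam('top');crop(c,285,220,60,50,11,'p6t',1.3,5)"
```

```text
[0.55129634 0.05176384 0.08533347] [ 0.24152946  0.29323347 -1.15319289 -0.61816893 -0.27699418  0.28718613] [ 0.31410093 -0.38942832  0.64072567] 0.06572197866176954
```

View pics/p6.png

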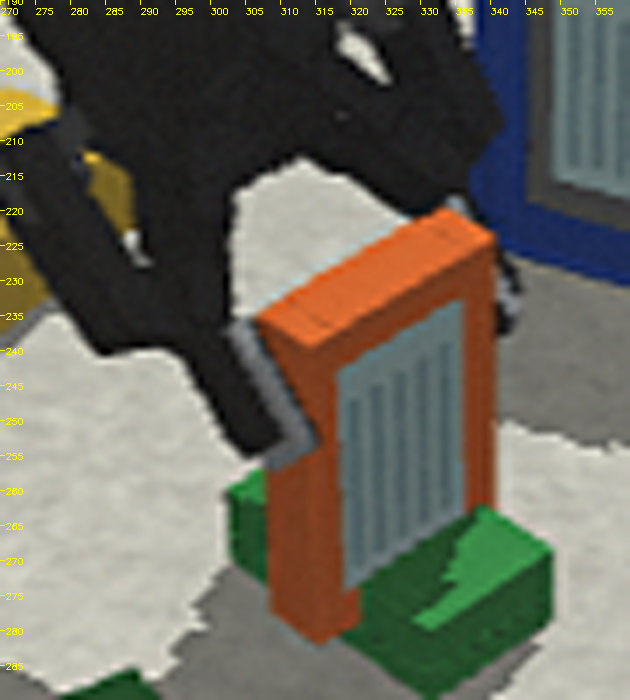

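View pics/p6t.png

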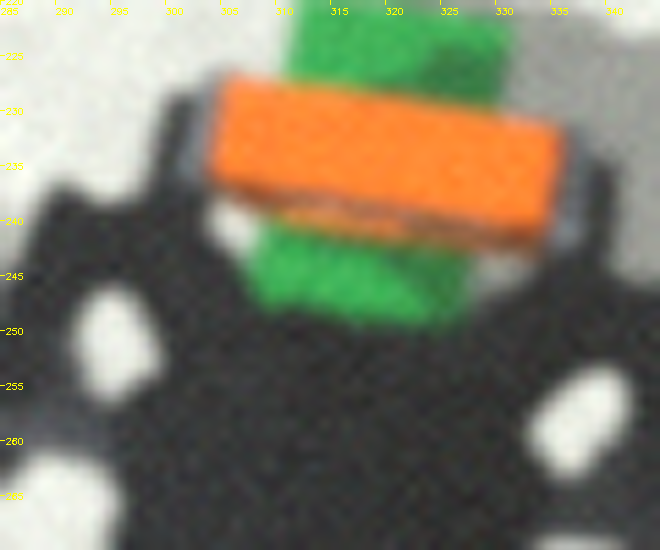

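The cassette is gripped by both side edges (opening 65.7 mm). The pads sit on the edges near the top, with the tips about flush with the far face. Next I'll compute the bed targets.

```bash
cat > plan.py <<'E'
from h import *
T=np.load('bed.npy');B=T[:3,:3];o=T[:3,3]
a=np.radians(-8.9);g=np.array([np.cos(a),np.sin(a),0]);gy=np.array([-np.sin(a),np.cos(a),0]);up=np.array([0,0,1.])
Rcn=np.c_[g,gy,up];Rct=np.c_[-B[:,2],B[:,1],B[:,0]]
Rgrasp=Rot.from_rotvec([1.872,1.604,.660]).as_matrix();Pg=np.array([.5513,.0518,.0853])
c_tool=Rgrasp.T@(np.array([.5555,.0515,.060])-Pg);c_tool[0]=0
Rt=Rct@Rcn.T@Rgrasp
def tcp(bx,by,bz): return B@(np.array([bx,by,bz])/1000)+o-Rt@c_tool
E
python3 -c "
from plan import *
print(c_tool,'det',np.linalg.det(Rt));print('tool z',Rt[:,2],'x',Rt[:,0]);print('angle to normal',np.degrees(np.arccos(-Rt[:,2]@B[:,2])))
for z in (80,15,13): print(z,tcp(90,60,z))
go(tcp(90,60,80),Rt)
"
```

```text
[ 0.         -0.01487501  0.02088998] det 0.9999999999999999
tool z [-0.14905657  0.21549088 -0.9650626 ] x [-0.04399283  0.97355389  0.22418174]
angle to normal 45.12945311717112
80 [ 0.56562334 -0.28960499  0.21074527]
15 [ 0.60429551 -0.27626472  0.16023288]
13 [ 0.60548542 -0.27585425  0.15867866]
turn [0.938, 0.2889, -0.1215] shift [-0.3353, 0.1354, -0.0414] angle deg 56.7 dist 0.364
```

>>> carry_out([
  [[0,0,0],[0,-0.01,-0.01],120],
  [[0,0,0],[0,-0.02,-0.02],120],
  [[0,0,0],[0,-0.035,-0.035],120],
  [[0,0,0],[0,-0.05,-0.05],120],
  [[0,0,0],[0,-0.065,-0.065],120],
  [[0,0,0],[0,-0.08,-0.08],120],
  [[0,0,0],[0,-0.085,-0.085],120],
  [[0,0,0],[0,-0.085,-0.085],120],
  [[0,0,0],[0,-0.085,-0.085],120],
])

```text
time_s: 15.37
position: [0.444, 0.0795, 0.0998]
eef_rot: [1.887, 1.61, 0.635]
contact_force: [-0.0, -0.3, -1.8]
opening: 0.0653
```

```bash
python3 -c "
from h import *
s=status.read_state();print(s['position'],s['q'],s['contact_force'],s['opening']);print(Rot.from_rotvec(s['eef_rot']).as_matrix().round(3))
c=cam('scene');crop(c,220,130,150,160,4,'q1',1.6)
c=cam('top');crop(c,270,190,90,110,6,'q1t',1.3)"
```

```text
[0.44399668 0.0795282  0.09975844] [ 0.4449718   0.12174127 -1.28280278 -0.49621968 -0.41139474  0.45956913] [-0.00630217 -0.26088483 -1.79329676] 0.06528967424891417
[[ 0.161  0.714  0.681]
 [ 0.987 -0.11  -0.118]
 [-0.01   0.691 -0.723]]
```

View pics/q1.png

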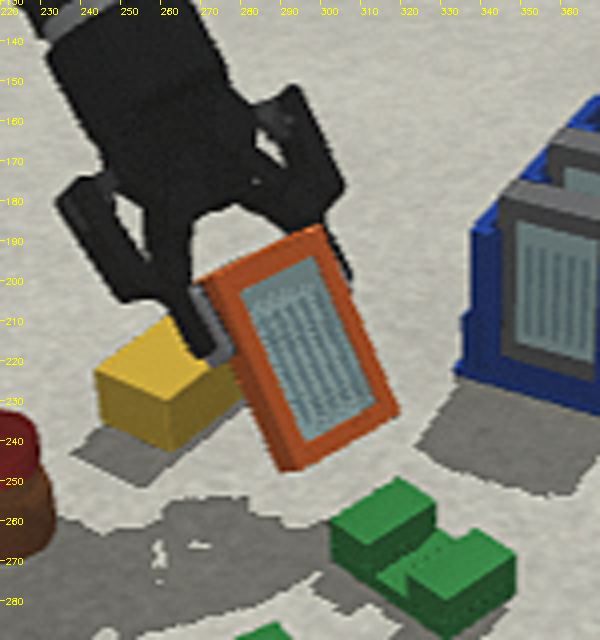

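View pics/q1t.png

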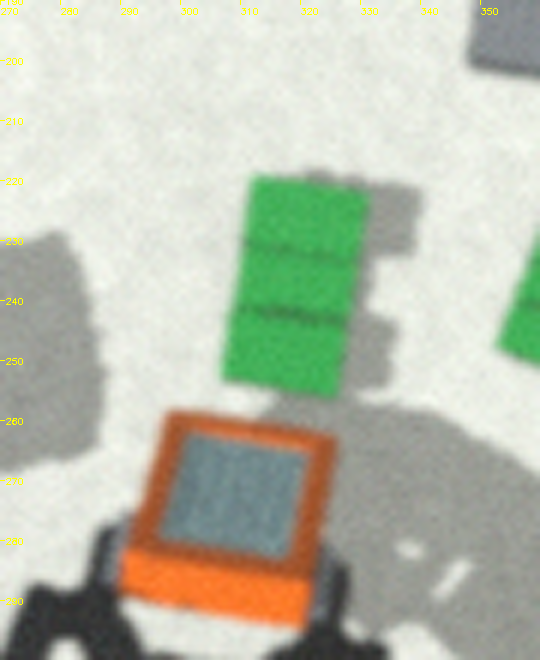

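I got the tool y sign wrong: that move went backwards rather than up, so the cassette was dragged out of the groove and pivoted in the grip. It's still held, and the yellow box hasn't moved (scene (244,222)). First I'll move up and forward, clear of the joint limit, then measure the tilt.

>>> carry_out([
  [[0,0,0],[0,0.015,-0.005],120],
  [[0,0,0],[0,0.03,-0.015],120],
  [[0,0,0],[0,0.05,-0.03],120],
  [[0,0,0],[0,0.07,-0.045],120],
  [[0,0,0],[0,0.085,-0.055],120],
  [[0,0,0],[0,0.085,-0.055],120],
  [[0,0,0],[0,0.085,-0.055],120],
  [[0,0,0],[0,0.085,-0.055],120],
])

```text
time_s: 16.13
position: [0.4659, 0.0755, 0.1957]
eef_rot: [1.889, 1.611, 0.629]
contact_force: [-0.4, 0.2, -2.5]
opening: 0.065
```

```bash
python3 -c "
from h import *
s=status.read_state();print(s['position'],s['q'],s['contact_force'],s['opening']);print(Rot.from_rotvec(s['eef_rot']).as_matrix().round(3))
c=cam('scene');crop(c,230,70,110,130,5,'q2',1.6)
c=cam('top');crop(c,270,220,90,100,6,'q2t',1.3)"
```

```text
[0.46586812 0.07549264 0.19573177] [ 0.4001178  -0.11775613 -1.05343912 -0.03688611 -0.38453512  0.42295934] [-0.40200432  0.18712495 -2.4890789 ] 0.06503665516725161
[[ 0.163  0.717  0.678]
 [ 0.987 -0.11  -0.121]
 [-0.012  0.688 -0.725]]
```

View pics/q2.png

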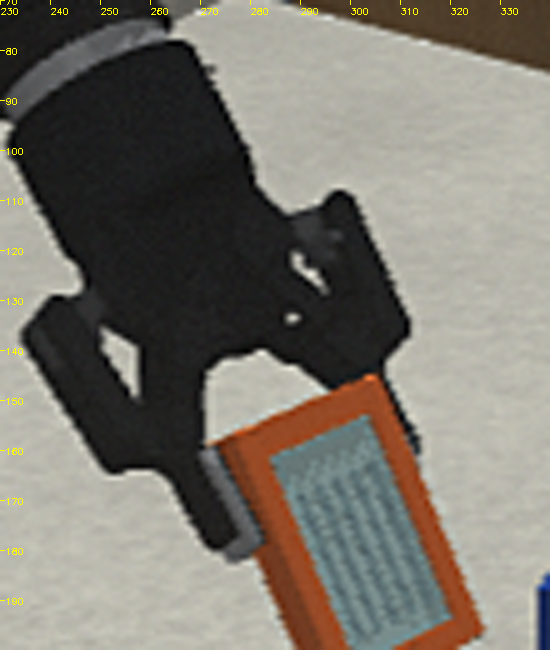

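View pics/q2t.png

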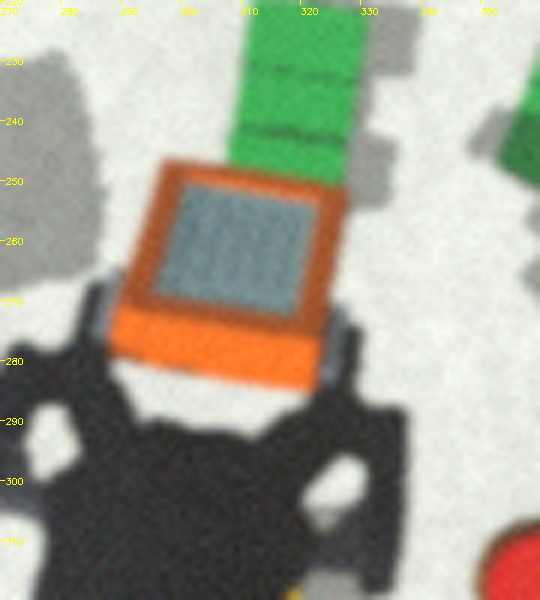

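```bash
python3 -c "
from h import *
t=cam('top');s=cam('scene')
A,e=tri(t,(289.9,270.1),s,(305.0,144.2));B,e2=tri(t,(296.8,245.9),s,(326.2,196.0))
print(A,e,B,e2);d=A-B;print(np.linalg.norm(d));a=np.radians(-8.9);g=np.array([np.cos(a),np.sin(a),0]);print('tilt',np.degrees(np.arctan2(-d@g,d[2])))
# -y side top view
P=[(350,187),(325,337)]
st=status.read_state();print(st['position'])
R=Rot.from_rotvec(st['eef_rot']).as_matrix();print('in tool',R.T@(A-st['position']),R.T@(B-st['position']))
"
```

```text
[0.47702734 0.1047659  0.22867765] 0.0009740177991081215 [0.52773723 0.09717691 0.14407974] 0.0011576601793017735
0.09892366511562983
tilt 31.219377241710518
[0.4658577  0.07581784 0.19575232]
in tool [ 0.02996234  0.02750768 -0.01980946] [0.0317494  0.00651029 0.07684357]
```

```bash
python3 -c "
from h import *
s=status.read_state();R=Rot.from_rotvec(s['eef_rot']).as_matrix()
a=np.radians(-8.9);g=np.array([np.cos(a),np.sin(a),0]);gy=np.array([-np.sin(a),np.cos(a),0])
P=g*.494+gy*.138
go(P+[0,0,.115],R);print('fwd',R.T@g,'up',R.T@[0,0,1])"
```

```text
turn [0.0, 0.0, 0.0] shift [-0.0076, -0.0226, 0.09] angle deg 0.0 dist 0.093
fwd [0.00747431 0.72567211 0.68800009] up [-0.01248418  0.6880334  -0.72557162]
```

>>> carry_out([
  [[0,0,0],[-0.002,-0.005,0.02],120],
  [[0,0,0],[-0.003,-0.01,0.04],120],
  [[0,0,0],[-0.005,-0.015,0.06],120],
  [[0,0,0],[-0.007,-0.02,0.08],120],
  [[0,0,0],[-0.0075,-0.0225,0.09],120],
  [[0,0,0],[-0.0075,-0.0225,0.09],120],
  [[0,0,0],[-0.0075,-0.0225,0.09],120],
])

```text
time_s: 16.92
position: [0.5102, 0.0603, 0.1159]
eef_rot: [1.889, 1.611, 0.63]
contact_force: [-0.2, -0.2, -2.5]
opening: 0.0655
```

```bash
python3 -c "
from h import *
s=status.read_state();R=Rot.from_rotvec(s['eef_rot']).as_matrix();print(s['q'],s['position'],s['qd'].round(2))
a=np.radians(-8.9);g=np.array([np.cos(a),np.sin(a),0]);gy=np.array([-np.sin(a),np.cos(a),0])
P=g*.494+gy*.138
go(P+[0,0,.0755],R)
c=cam('scene');crop(c,270,170,90,120,6,'q3',1.6,5)
c=cam('top');crop(c,280,205,70,70,8,'q3t',1.3,5)"
```

```text
[ 0.30287359  0.14406133 -1.15089472 -0.42418747 -0.32270479  0.34270441] [0.51019209 0.0602835  0.11588005] [ 0.01 -0.04  0.01  0.01 -0.   -0.  ]
turn [0.0, 0.0, 0.0] shift [-0.0, -0.0283, 0.0288] angle deg 0.0 dist 0.04
```

View pics/q3.png

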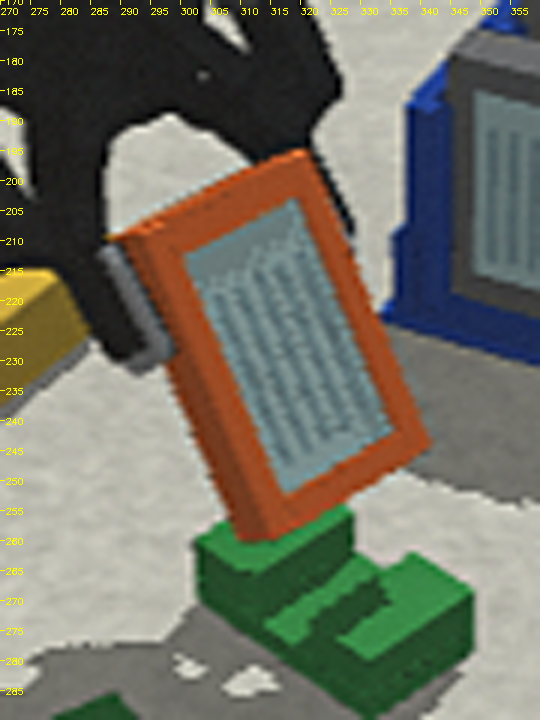

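View pics/q3t.png

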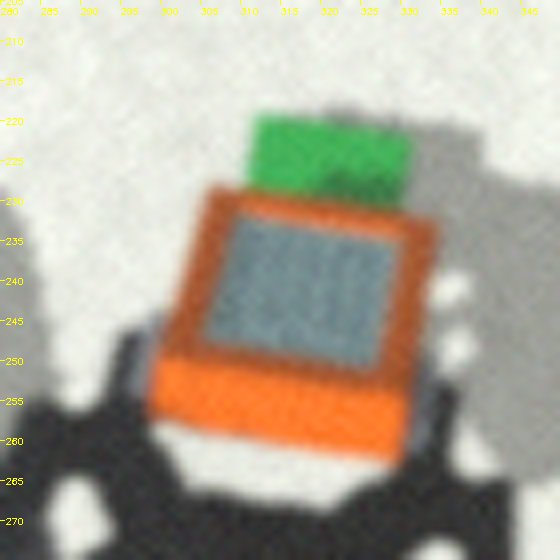

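```bash
python3 -c "
from h import *
t=cam('top')
a=np.radians(-8.9);g=np.array([np.cos(a),np.sin(a),0]);gy=np.array([-np.sin(a),np.cos(a),0])
P=onplane(t,[(306.2,228.2),(334.2,232.2)],.0647);print(P,P@g-.5407,P@gy)
# groove wall lines from earlier empty-block pics (q1t): 
Q=onplane(t,np.array([[245,247],[362,262]])/6+[269.6,189.6],.026);print('far wall',Q@g-.5407)
Q=onplane(t,np.array([[238,307],[350,322]])/6+[269.6,189.6],.018);print('near wall',Q@g-.5407)
"
```

```text
[[0.57156905 0.08084844 0.0647    ]
 [0.56295733 0.01849863 0.0647    ]] [0.01147918 0.01261732] [0.16830269 0.10537125]
far wall [0.01059307 0.0120696 ]
near wall [-0.0121178  -0.01092136]
```

>>> carry_out([
  [[0,0,0],[0,-0.008,0.004],120],
  [[0,0,0],[0,-0.014,0.01],120],
  [[0,0,0],[0,-0.02,0.016],120],
  [[0,0,0],[0,-0.026,0.022],120],
  [[0,0,0],[0,-0.03,0.0265],120],
  [[0,0,0],[0,-0.03,0.0265],120],
  [[0,0,0],[0,-0.03,0.0265],120],
], grip_force=25)

```text
time_s: 17.65
position: [0.5079, 0.0611, 0.0783]
eef_rot: [1.887, 1.609, 0.635]
contact_force: [0.5, -0.1, -2.9]
opening: 0.0653
```

```bash
python3 -c "
from h import *
s=status.read_state();R=Rot.from_rotvec(s['eef_rot']).as_matrix();print(s['q'],s['position'],s['contact_force'],s['moment'])
a=np.radians(-8.9);g=np.array([np.cos(a),np.sin(a),0]);print(s['position']@g-.5407)
c=cam('scene');crop(c,270,170,90,120,6,'q4',1.6,5)
c=cam('top');crop(c,280,205,70,70,8,'q4t',1.3,5)"
```

```text
[ 0.30709408  0.26585982 -1.22164668 -0.62052542 -0.32494849  0.34550484] [0.50793863 0.06113784 0.07828348] [ 0.54729237 -0.13805999 -2.87587795] [ 0.11675241  0.97849862 -0.03236338]
-0.04833567868211641
```

View pics/q4.png

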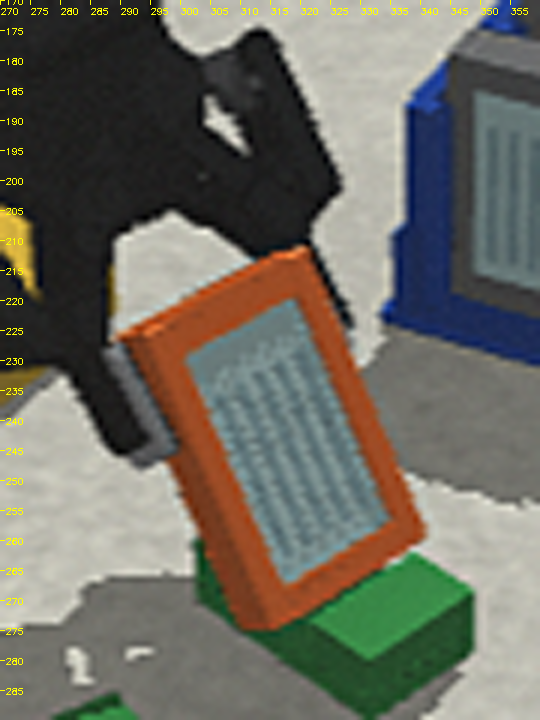

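View pics/q4t.png

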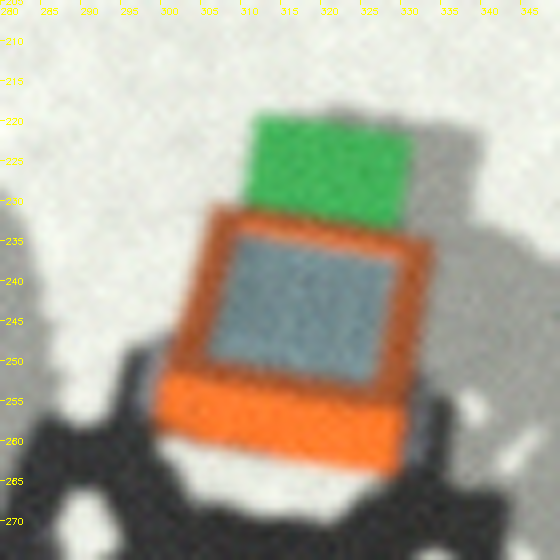

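>>> carry_out([
  [[0,0,0],[0,-0.0015,0.0015],120],
  [[0,0,0],[0,-0.003,0.0033],120],
  [[0,0,0],[0,-0.003,0.0033],120],
  [[0,0,0],[0,-0.003,0.0033],120],
])

```text
time_s: 18.08
position: [0.5091, 0.061, 0.0742]
eef_rot: [1.886, 1.607, 0.637]
contact_force: [0.6, 0.5, 1.2]
opening: 0.0657
```

```bash
python3 -c "
from h import *
s=status.read_state();R=Rot.from_rotvec(s['eef_rot']).as_matrix();print(s['q'],s['position'],s['contact_force'],s['moment'])
a=np.radians(-8.9);g=np.array([np.cos(a),np.sin(a),0]);print(s['position']@g-.5407)
f=R.T@g;u=R.T@[0,0,1.]
for d in ((11.3,4),(21.1,6.4),(31.8,7),(34,7)): print(d,(f*d[0]+u*d[1]).round(1))"
```

```text
[ 0.30628094  0.28281762 -1.2278209  -0.64578178 -0.32513202  0.34512228] [0.50905006 0.06100616 0.07421117] [0.64251026 0.49315009 1.16887134] [0.06231318 0.17961492 0.03851933]
-0.04721725913653024
(11.3, 4) [ 0.1 10.9  4.9]
(21.1, 6.4) [ 0.1 19.7 10. ]
(31.8, 7) [ 0.2 27.8 17. ]
(34, 7) [ 0.2 29.4 18.5]
```

Light floor contact (force changed from −2.9 to +1.2 N). Now I'll push forward along the arc.

>>> carry_out([
  [[0,0,0],[0,0.0035,0.0015],120],
  [[0,0,0],[0,0.007,0.003],120],
  [[0,0,0],[0,0.011,0.005],120],
  [[0,0,0],[0,0.014,0.0065],120],
  [[0,0,0],[0,0.017,0.008],120],
  [[0,0,0],[0,0.02,0.01],120],
  [[0,0,0],[0,0.02,0.01],120],
])

```text
time_s: 18.67
position: [0.5259, 0.0573, 0.0788]
eef_rot: [1.889, 1.614, 0.631]
contact_force: [-15.4, 3.8, 13.5]
opening: 0.0652
```

```bash
python3 -c "
from h import *
s=status.read_state();R=Rot.from_rotvec(s['eef_rot']).as_matrix();print(s['q'],s['position'],s['contact_force'],s['moment'])
a=np.radians(-8.9);g=np.array([np.cos(a),np.sin(a),0]);print(s['position']@g-.5407)
c=cam('scene');crop(c,270,170,90,120,6,'q5',1.6,5)"
```

```text
[ 0.2785429   0.27595157 -1.18172178 -0.59295551 -0.30469484  0.32234941] [0.52588107 0.05728077 0.07884468] [-15.43906082   3.7639277   13.4739605 ] [0.38246281 1.26071961 0.13379316]
-0.030012539491399037
```

View pics/q5.png

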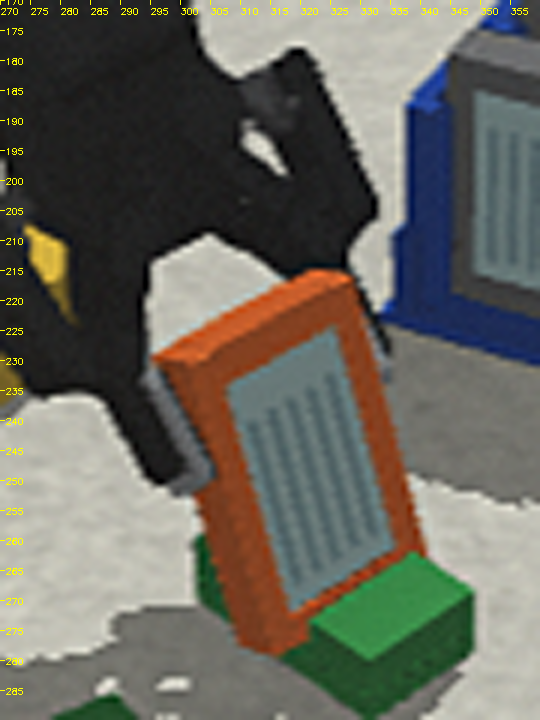

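>>> carry_out([
  [[0,0,0],[0,0.003,0.0015],120],
  [[0,0,0],[0,0.005,0.003],120],
  [[0,0,0],[0,0.007,0.005],120],
  [[0,0,0],[0,0.009,0.007],120],
  [[0,0,0],[0,0.011,0.009],120],
  [[0,0,0],[0,0.011,0.009],120],
])

```text
time_s: 19.22
position: [0.5423, 0.0546, 0.0814]
eef_rot: [1.887, 1.608, 0.634]
contact_force: [-7.8, 0.5, 11.3]
opening: 0.0651
```

```bash
python3 -c "
from h import *
s=status.read_state();R=Rot.from_rotvec(s['eef_rot']).as_matrix();print(s['q'],s['position'],s['contact_force'],s['moment'])
a=np.radians(-8.9);g=np.array([np.cos(a),np.sin(a),0]);print(s['position']@g-.5407)
c=cam('scene');crop(c,270,170,90,120,6,'q6',1.6,5)"
```

```text
[ 0.26067061  0.2852702  -1.14968287 -0.57855568 -0.29570623  0.30871233] [0.54228266 0.05464956 0.08143433] [-7.83214204  0.46645033 11.27564735] [ 0.02170976  0.75380204 -0.05624392]
-0.013401345284148714
```

View pics/q6.png

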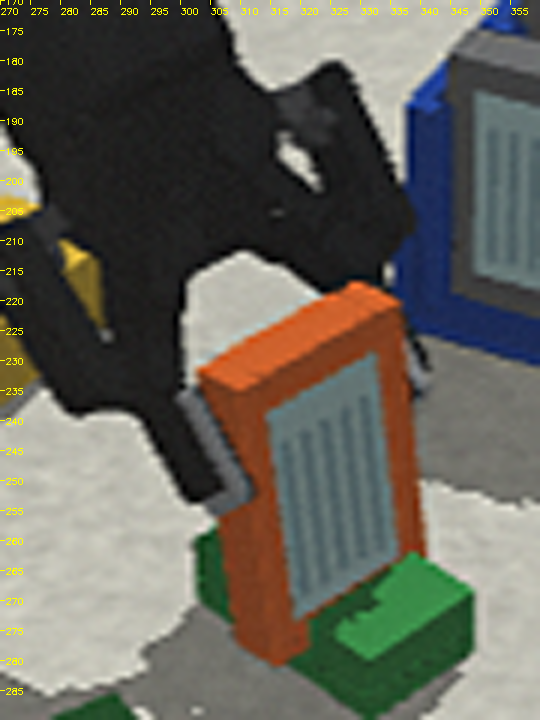

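>>> carry_out([
  [[0,0,0],[0,0.002,0.001],120],
  [[0,0,0],[0,0.0045,0.0025],120],
  [[0,0,0],[0,0.0055,0.0035],120],
  [[0,0,0],[0,0.0055,0.0035],120],
])

```text
time_s: 19.6
position: [0.5477, 0.0537, 0.0817]
eef_rot: [1.888, 1.611, 0.632]
contact_force: [-8.2, 0.3, 6.8]
opening: 0.0653
```

```bash
python3 -c "
from h import *
s=status.read_state();R=Rot.from_rotvec(s['eef_rot']).as_matrix();print(s['q'],s['position'],s['contact_force'],s['moment'])
a=np.radians(-8.9);g=np.array([np.cos(a),np.sin(a),0]);print(s['position']@g-.5407)
c=cam('scene');crop(c,270,170,90,120,6,'q7',1.6,5)"
```

```text
[ 0.25343028  0.28786138 -1.13596818 -0.5665743  -0.28986925  0.30299391] [0.54769638 0.05374785 0.08168178] [-8.24383616  0.3403941   6.82842202] [ 0.24390672  1.07745908 -0.02145738]
-0.007913310925400374
```

View pics/q7.png

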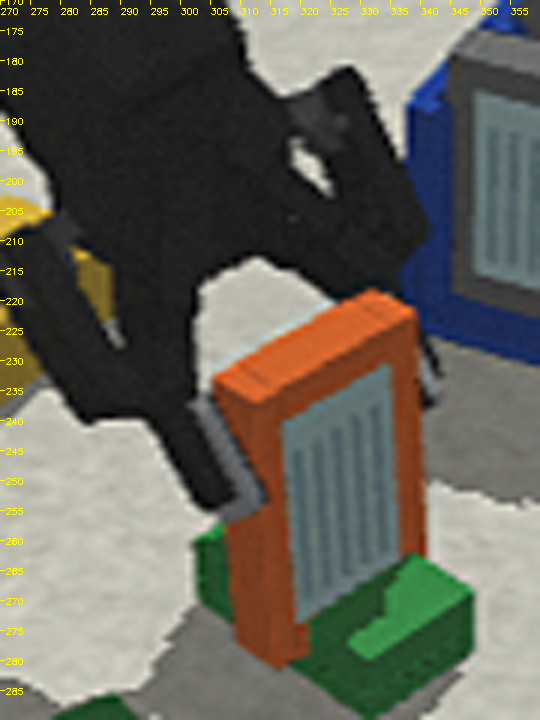

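>>> carry_out([
  [[0,0,0],[0,0,0],90],
  [[0,0,0],[0,0,0],60],
  [[0,0,0],[0,0,0],0],
  [[0,0,0],[0,0,0],0],
  [[0,0,0],[0,0,0],0],
  [[0,0,0],[0,0,0],0],
  [[0,0,0],[0,0,0],0],
])

```text
time_s: 20.23
position: [0.5495, 0.054, 0.0822]
eef_rot: [1.887, 1.609, 0.634]
contact_force: [-0.6, -0.5, -0.3]
opening: 0.0855
```

```bash
python3 -c "
from h import *
s=status.read_state();print(s['position'],s['contact_force'],s['opening'])
c=cam('scene');crop(c,270,170,90,120,6,'q8',1.6,5)
c=cam('top');crop(c,285,215,60,50,11,'q8t',1.3,5)
go([.5513,.0530,.0853],pitched(-8.9,45))"
```

```text
[0.54948273 0.05403988 0.08221422] [-0.60239044 -0.46268575 -0.34872516] 0.08551777187957231
turn [-0.0229, 0.0127, 0.0016] shift [-0.0007, 0.0037, -0.0009] angle deg 1.5 dist 0.004
```

View pics/q8.png

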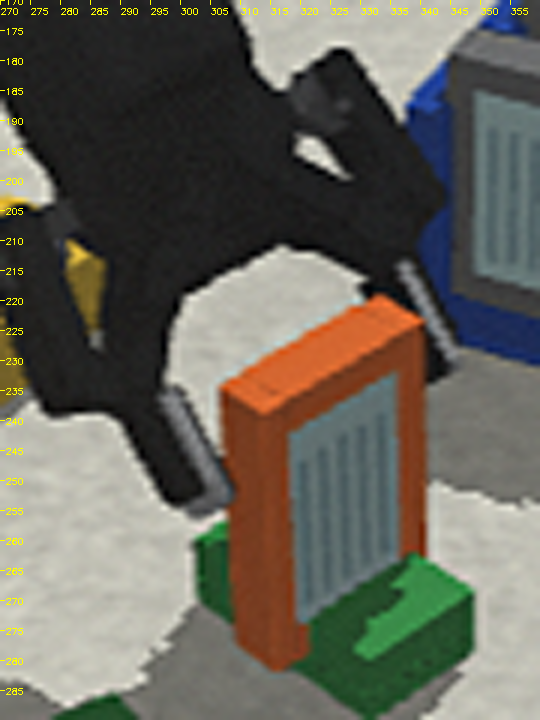

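View pics/q8t.png

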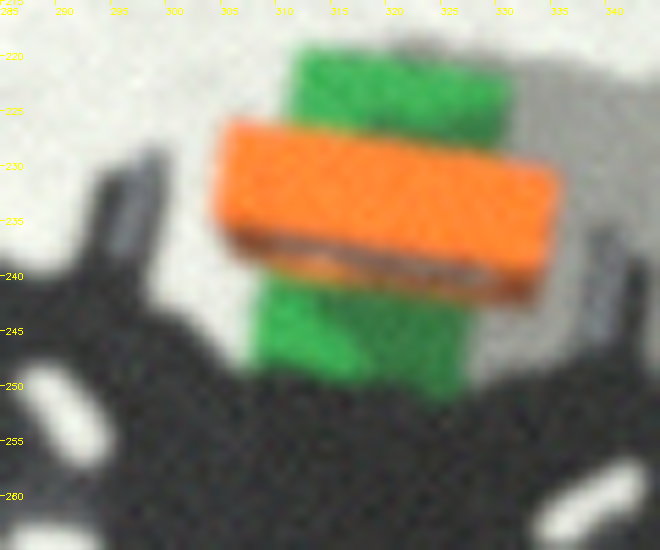

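>>> carry_out([
  [[-0.022,0.012,0],[-0.0015,0.0038,0],0],
  [[-0.022,0.012,0],[-0.0015,0.0038,0],0],
  [[-0.022,0.012,0],[-0.0015,0.0038,0],30],
  [[-0.022,0.012,0],[-0.0015,0.0038,0],60],
  [[-0.022,0.012,0],[-0.0015,0.0038,0],90],
  [[-0.022,0.012,0],[-0.0015,0.0038,0],120],
  [[-0.022,0.012,0],[-0.0015,0.0038,0],120],
  [[-0.022,0.012,0],[-0.0015,0.0038,0],120],
  [[-0.022,0.012,0],[-0.0015,0.0038,0],120],
  [[-0.022,0.012,0],[-0.0015,0.0038,0],120],
], grip_force=80)

```text
time_s: 21.17
position: [0.5516, 0.0522, 0.0849]
eef_rot: [1.871, 1.603, 0.661]
contact_force: [-3.8, 0.1, 3.5]
opening: 0.0643
```

```bash
python3 -c "
from h import *
s=status.read_state();R=Rot.from_rotvec(s['eef_rot']).as_matrix();print(s['position'],s['eef_rot'],s['contact_force'],s['opening']);print('up',R.T@[0,0,1])
c=cam('scene');crop(c,270,170,90,120,6,'q9',1.6,5)
c=cam('top');crop(c,285,215,60,50,11,'q9t',1.3,5)"
```

```text
[0.55163923 0.05215698 0.08486672] [1.87105091 1.60328571 0.66149271] [-3.83497006  0.07179971  3.49827195] 0.06428724094823034
up [-0.00168483  0.70653068 -0.70768041]
```

View pics/q9.png

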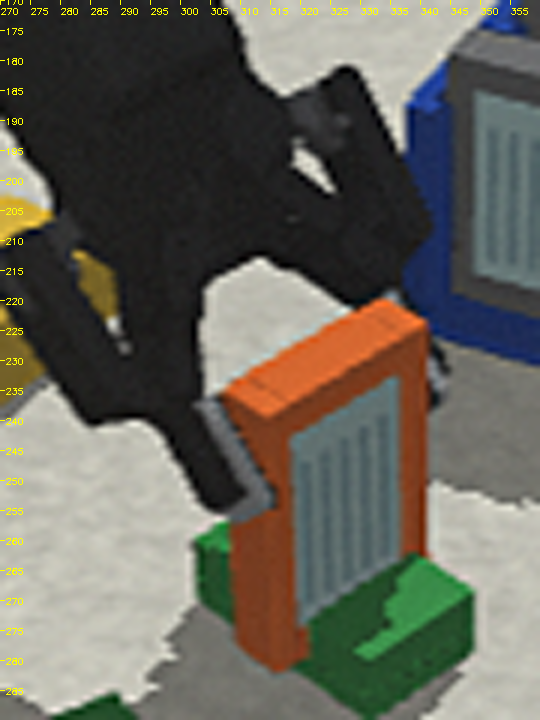

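View pics/q9t.png

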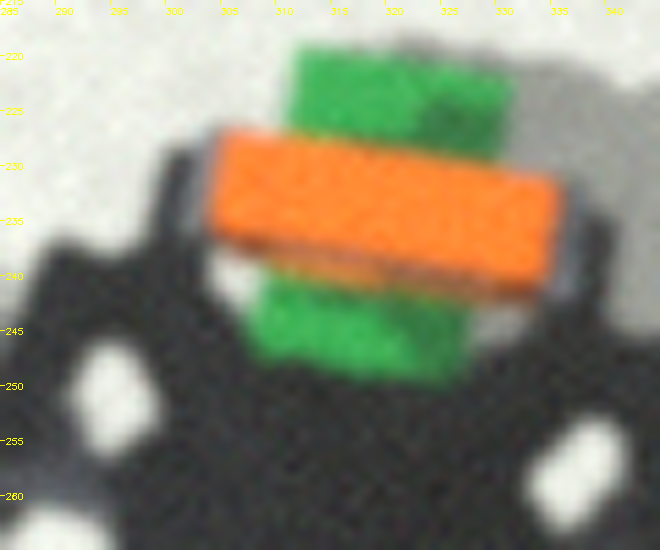

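>>> carry_out([
  [[0,0,0],[0,0.007,-0.007],120],
  [[0,0,0],[0,0.014,-0.014],120],
  [[0,0,0],[0,0.025,-0.025],120],
  [[0,0,0],[0,0.04,-0.04],120],
  [[0,0,0],[0,0.055,-0.055],120],
  [[0,0,0],[0,0.07,-0.07],120],
  [[0,0,0],[0,0.085,-0.085],120],
  [[0,0,0],[0,0.085,-0.085],120],
  [[0,0,0],[0,0.085,-0.085],120],
])

```text
time_s: 22.02
position: [0.5524, 0.0526, 0.2059]
eef_rot: [1.871, 1.602, 0.664]
contact_force: [0.2, 0.2, -2.3]
opening: 0.0649
```

```bash
python3 -c "
from h import *
s=status.read_state();R=Rot.from_rotvec(s['eef_rot']).as_matrix();print(s['position'],s['q'],s['contact_force'],s['opening']);print('up',R.T@[0,0,1])
c=cam('scene');crop(c,260,90,110,130,5,'r1',1.6,5)
c=cam('top');crop(c,285,205,60,60,10,'r1t',1.3,5)"
```

```text
[0.55235919 0.05257452 0.20588747] [ 2.42764099e-01 -5.76551122e-04 -9.55230640e-01 -1.29560300e-01
 -2.77498365e-01  2.87989308e-01] [ 0.16599413  0.15648792 -2.33634807] 0.06486053200802945
up [-2.51721195e-04  7.07705053e-01 -7.06507957e-01]
```

View pics/r1.png

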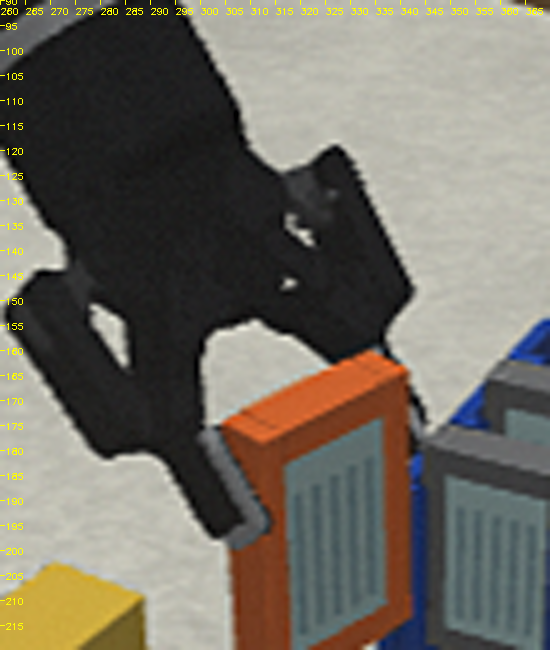

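View pics/r1t.png

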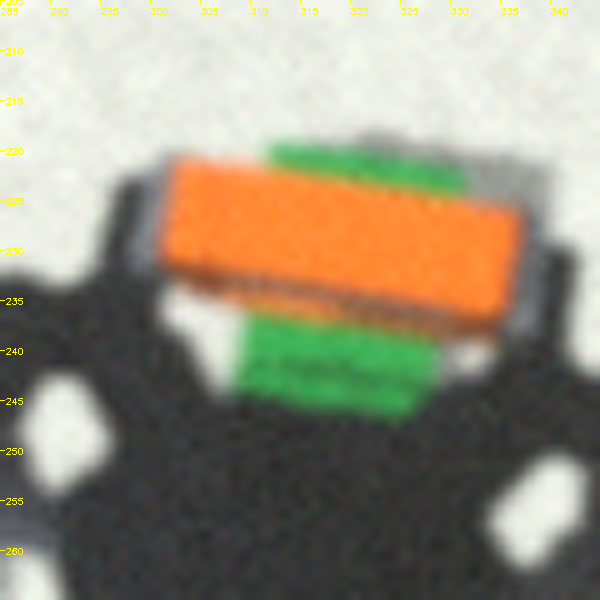

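```bash
sed -i 's/^Rgrasp=.*/Rgrasp=Rot.from_rotvec([1.871,1.603,.6615]).as_matrix();Pg=np.array([.5516,.0522,.0849])/; s/np.array(\[.5555,.0515,.060\])/np.array([.556,.0515,.060])/' plan.py; python3 -c "
from plan import *
s=status.read_state();R0=Rot.from_rotvec(s['eef_rot']).as_matrix()
print(c_tool)
print('toward', R0.T@(np.array([.54,-.10,.23])-s['position']))
go(tcp(90,60,80),Rt);print(tcp(90,60,80),Rt[:,2])
"
```

```text
[ 0.         -0.01444366  0.02076632]
toward [-0.15190096  0.02831731 -0.00987818]
turn [0.9337, 0.2899, -0.1207] shift [-0.3353, 0.0528, 0.0422] angle deg 56.4 dist 0.342
[ 0.56514907 -0.28962727  0.2107099 ] [-0.14744986  0.21588625 -0.96522105]
```

>>> carry_out([
  [[0,0,0],[-0.03,0.006,-0.002],120],
  [[0,0,0],[-0.07,0.013,-0.005],120],
  [[0,0,0],[-0.11,0.02,-0.008],120],
  [[0,0,0],[-0.15,0.028,-0.01],120],
  [[0.1,0.03,-0.013],[-0.18,0.031,-0.005],120],
  [[0.2,0.06,-0.026],[-0.2,0.034,0],120],
  [[0.3,0.09,-0.039],[-0.22,0.037,0.006],120],
  [[0.4,0.12,-0.052],[-0.24,0.04,0.012],120],
  [[0.5,0.155,-0.065],[-0.26,0.043,0.018],120],
  [[0.6,0.185,-0.078],[-0.28,0.046,0.024],120],
  [[0.7,0.215,-0.09],[-0.3,0.049,0.03],120],
  [[0.8,0.25,-0.103],[-0.32,0.051,0.036],120],
  [[0.9,0.28,-0.116],[-0.335,0.053,0.042],120],
  [[0.934,0.29,-0.121],[-0.335,0.053,0.042],120],
  [[0.934,0.29,-0.121],[-0.335,0.053,0.042],120],
  [[0.934,0.29,-0.121],[-0.335,0.053,0.042],120],
  [[0.934,0.29,-0.121],[-0.335,0.053,0.042],120],
])

```text
time_s: 23.53
position: [0.5661, -0.2885, 0.2121]
eef_rot: [-1.975, -2.1, -0.086]
contact_force: [-0.4, 0.7, -0.7]
opening: 0.0648
```

```bash
python3 -c "
from plan import *
s=status.read_state();print(s['position'],s['q'],s['contact_force'],s['opening'])
go(tcp(90,60,80),Rt)
c=cam('scene');crop(c,60,180,220,230,3,'r2',1.6)
c=cam('top');crop(c,400,160,140,130,5,'r2t',1.3)"
```

```text
[ 0.56612573 -0.28845785  0.21212121] [-0.52534643  0.65475896  0.36959017  1.52339701  0.11540307 -0.60047343] [-0.44145054  0.73580134 -0.72942892] 0.06479152146908888
turn [0.0029, -0.0009, 0.0011] shift [-0.0014, -0.0009, 0.0013] angle deg 0.2 dist 0.002
```

View pics/r2.png

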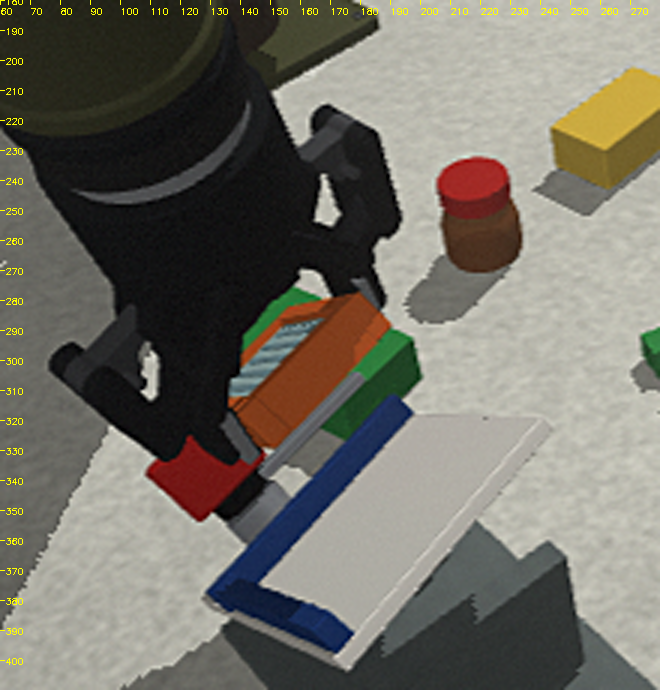

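View pics/r2t.png

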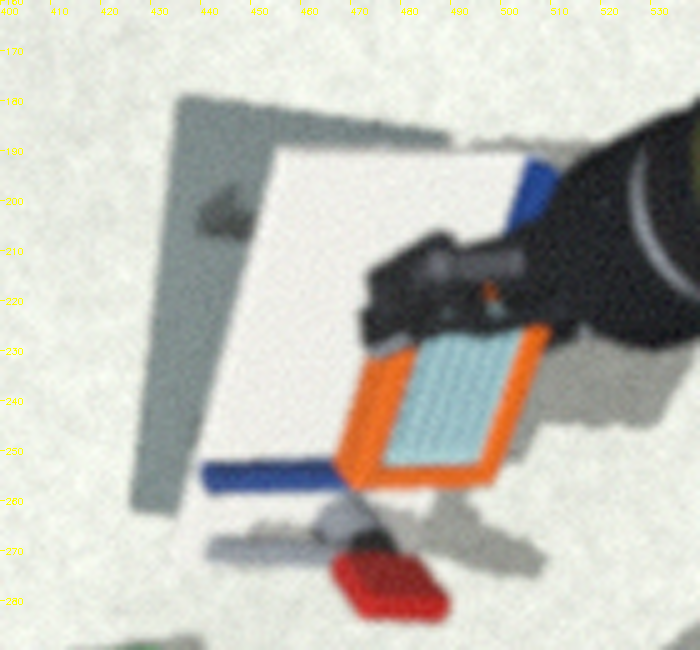

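```bash
cat >> plan.py <<'E'
def corners():
    s=status.read_state();R=Rot.from_rotvec(s['eef_rot']).as_matrix();C=s['position']+R@c_tool;Rc=R@Rgrasp.T@Rcn
    L=np.array([(x,y,z) for x in(-.01,.01) for y in(-.033,.033) for z in(-.05,.05)]);return C+L@Rc.T
E
python3 -c "
from plan import *
K=corners()
c=cam('scene');crop(c,120,260,90,100,7,'r3',1.6,10,proj(c,K))
c=cam('top');crop(c,460,210,60,60,10,'r3t',1.3,10,proj(c,K))"
```

```text
(no output)
```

View pics/r3.png

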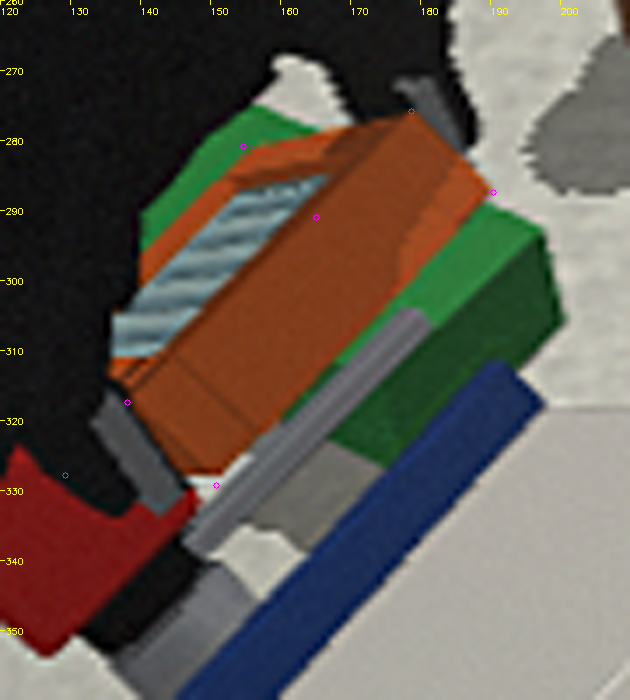

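View pics/r3t.png

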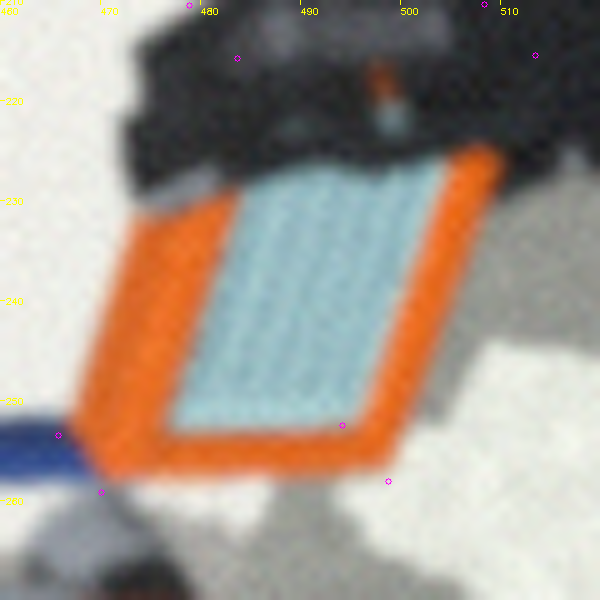

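```bash
python3 -c "
from plan import *
go(tcp(90,66,40),Rt);go(tcp(90,66,18),Rt)
s=status.read_state();R0=Rot.from_rotvec(s['eef_rot']).as_matrix();print('down normal',R0.T@(-B[:,2]))"
```

```text
turn [0.0054, 0.001, 0.0016] shift [0.0039, 0.0277, 0.0323] angle deg 0.3 dist 0.043
turn [0.0054, 0.001, 0.0016] shift [0.0039, 0.0432, 0.0479] angle deg 0.3 dist 0.065
down normal [-0.0010367   0.7037298   0.71046696]
```

>>> carry_out([
  [[0.005,0,0],[0.004,0.015,0.016],120],
  [[0.005,0,0],[0.004,0.028,0.032],120],
  [[0.005,0,0],[0.004,0.035,0.04],120],
  [[0.005,0,0],[0.004,0.043,0.048],120],
  [[0.005,0,0],[0.004,0.043,0.048],120],
  [[0.005,0,0],[0.004,0.043,0.048],120],
])

```text
time_s: 24.23
position: [0.6019, -0.271, 0.1617]
eef_rot: [-1.972, -2.099, -0.08]
contact_force: [-0.4, -0.0, -2.0]
opening: 0.0647
```

```bash
python3 -c "
from plan import *
s=status.read_state();print(s['position'],s['contact_force'],s['opening']);go(tcp(90,66,13),Rt)
K=corners()
c=cam('scene');crop(c,110,260,140,140,5,'r4',1.6,10,proj(c,K))
c=cam('top');crop(c,430,180,90,90,7,'r4t',1.3,10,proj(c,K))"
```

```text
[ 0.60187501 -0.27101907  0.16170493] [-0.36866205 -0.01071983 -1.99529058] 0.064718968022044
turn [-0.0028, -0.0006, 0.0015] shift [0.0004, 0.0032, 0.0014] angle deg 0.2 dist 0.003
```

View pics/r4.png

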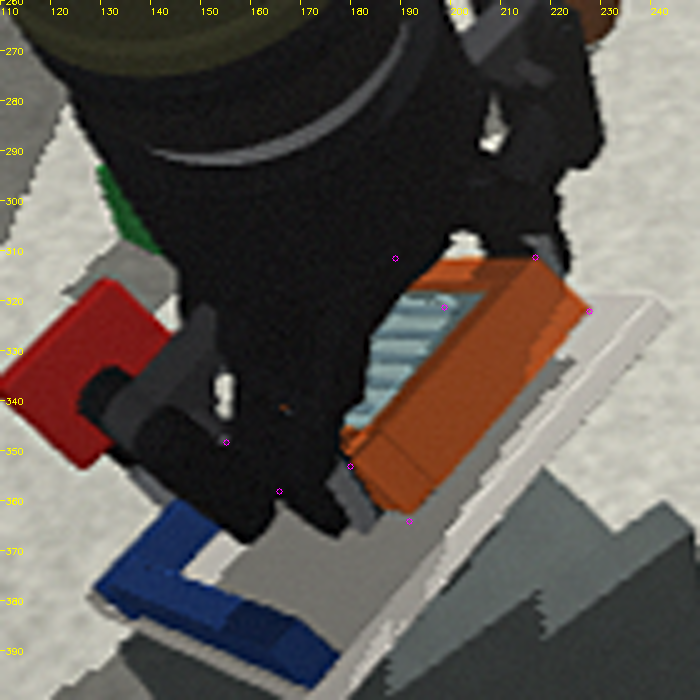

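View pics/r4t.png

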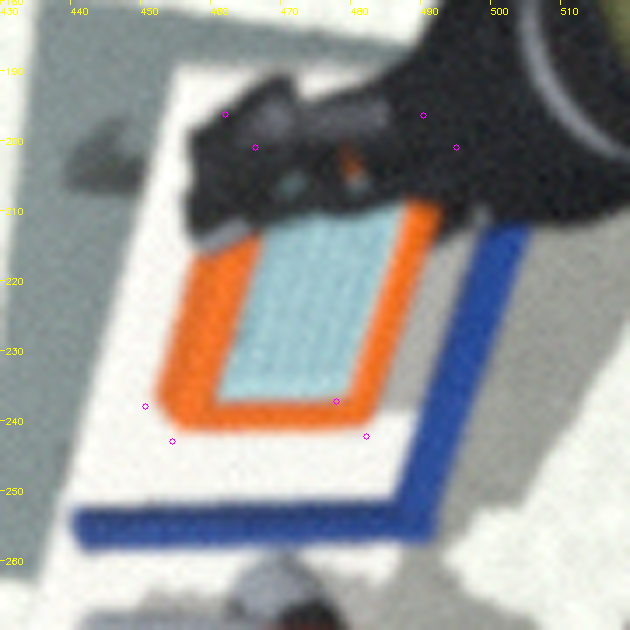

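>>> carry_out([
  [[0,0,0],[0,0.001,0.001],120],
  [[0,0,0],[0,0.002,0.002],120],
  [[0,0,0],[0,0.002,0.002],120],
  [[0,0,0],[0,0.002,0.002],120],
])

```text
time_s: 24.67
position: [0.6037, -0.2711, 0.1603]
eef_rot: [-1.974, -2.099, -0.081]
contact_force: [0.5, 1.2, -2.7]
opening: 0.0649
```

```bash
python3 -c "
from plan import *
s=status.read_state();print(s['position'],s['contact_force'],s['moment'],s['opening']);go(tcp(90,66,13),Rt)
c=cam('scene');crop(c,150,295,90,90,7,'r5',1.8,10)"
```

```text
[ 0.60369991 -0.27109205  0.16025214] [ 0.47256619  1.18320159 -2.72313151] [-0.2962146  -0.19493406  0.0757808 ] 0.06488828445466521
turn [-0.001, -0.0, 0.0009] shift [0.0009, 0.0012, 0.0003] angle deg 0.1 dist 0.002
```

View pics/r5.png

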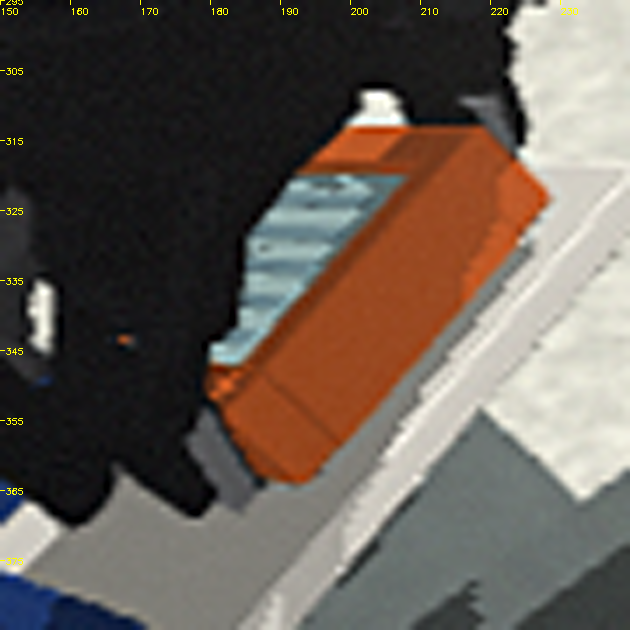

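>>> carry_out([
  [[0,0,0],[0,0.0007,0.0007],120],
  [[0,0,0],[0,0.0015,0.0015],120],
  [[0,0,0],[0,0.0015,0.0015],120],
  [[0,0,0],[0,0.0015,0.0015],120],
])

```text
time_s: 25.05
position: [0.6045, -0.2708, 0.159]
eef_rot: [-1.974, -2.099, -0.08]
contact_force: [-3.3, -1.0, 3.1]
opening: 0.0647
```

```bash
python3 -c "
from plan import *
s=status.read_state();print(s['position'],s['contact_force'],s['moment'],s['contact_force']@B[:,2]);go(tcp(90,66,11),Rt)"
```

```text
[ 0.60446415 -0.27079072  0.1590124 ] [-3.30631975 -0.95108622  3.13529619] [-0.47512308  0.52702119  0.09479484] 4.598793418234587
turn [-0.0021, 0.0005, 0.0006] shift [0.0009, 0.0016, 0.0006] angle deg 0.1 dist 0.002
```

>>> carry_out([
  [[0,0,0],[0,-0.0007,-0.0007],120],
  [[0,0,0],[0,-0.0007,-0.0007],0],
  [[0,0,0],[0,-0.0007,-0.0007],0],
  [[0,0,0],[0,-0.003,-0.003],0],
  [[0,0,0],[0,-0.015,-0.015],0],
  [[0,0,0],[0,-0.03,-0.03],0],
  [[0,0,0],[0,-0.05,-0.05],0],
  [[0,0,0],[0,-0.07,-0.07],0],
  [[0,0,0],[0,-0.07,-0.07],0],
  [[0,0,0],[0,-0.07,-0.07],0],
])

```text
time_s: 25.88
position: [0.5457, -0.2923, 0.2392]
eef_rot: [-1.979, -2.102, -0.084]
contact_force: [0.1, -0.5, 0.3]
opening: 0.0854
```

```bash
python3 -c "
from plan import *
s=status.read_state();print(s['position'],s['contact_force'],s['opening'])
c=cam('scene');crop(c,90,270,160,140,5,'s1',1.6,10)
c=cam('top');crop(c,420,180,100,110,6,'s1t',1.3,10)"
```

```text
[ 0.5457149  -0.29234373  0.23916975] [ 0.11552674 -0.47279618  0.30145689] 0.08535452325278063
```

View pics/s1.png

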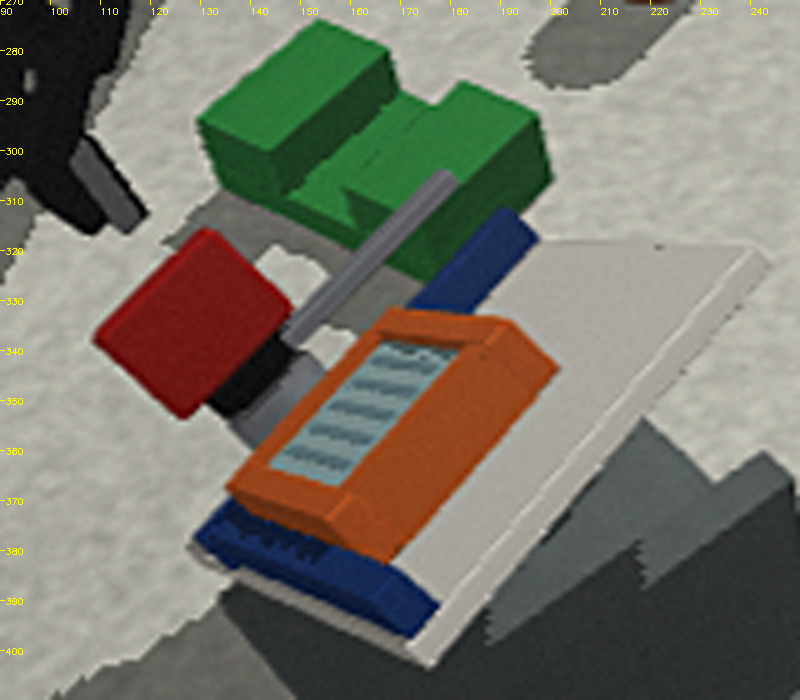

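View pics/s1t.png

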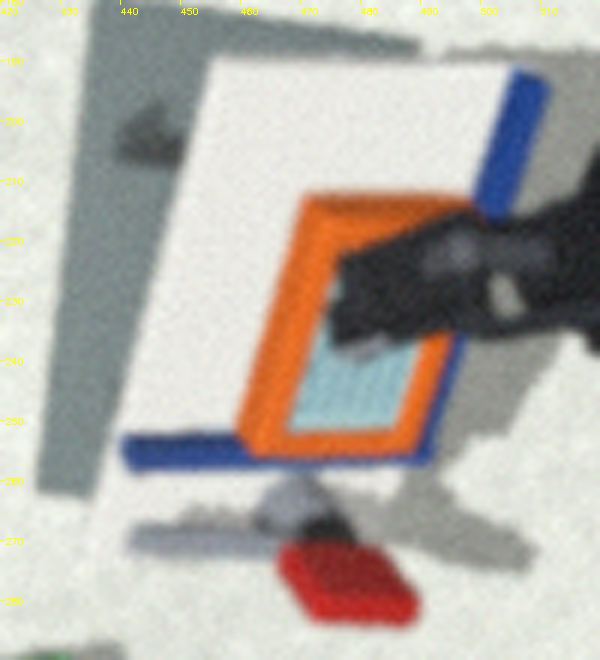

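```bash
python3 -c "
from plan import *
H=np.array([(x,y,z) for x in(0,.1) for y in(0,.066) for z in(0,.02)]);H=H@B.T+o
bars=[]
c=cam('scene');t=cam('top')
for a in (0,.1,.2):
    p=o+B@np.array([-.036+.08*np.sin(a),.033+.08*np.cos(a),.030]);bars.append(p);print(a,proj(c,p),proj(t,p))
g=np.array([(-.036+x,.033+y,z) for x in(-.007,.007) for y in(-.022,.022) for z in(.068,)])@B.T+o
crop(c,90,270,160,140,5,'s2',1.6,10,proj(c,np.r_[H,bars,g]))
crop(t,420,180,100,110,7,'s2t',1.3,10,proj(t,np.r_[H,bars,g]))"
```

```text
0 [[176.63187157 302.85607926]] [[440.39172944 272.51237307]]
0.1 [[178.15448236 302.95131778]] [[441.4103156  269.51898969]]
0.2 [[179.32039156 303.43807059]] [[442.7621851  266.51877007]]
```

View pics/s2.png

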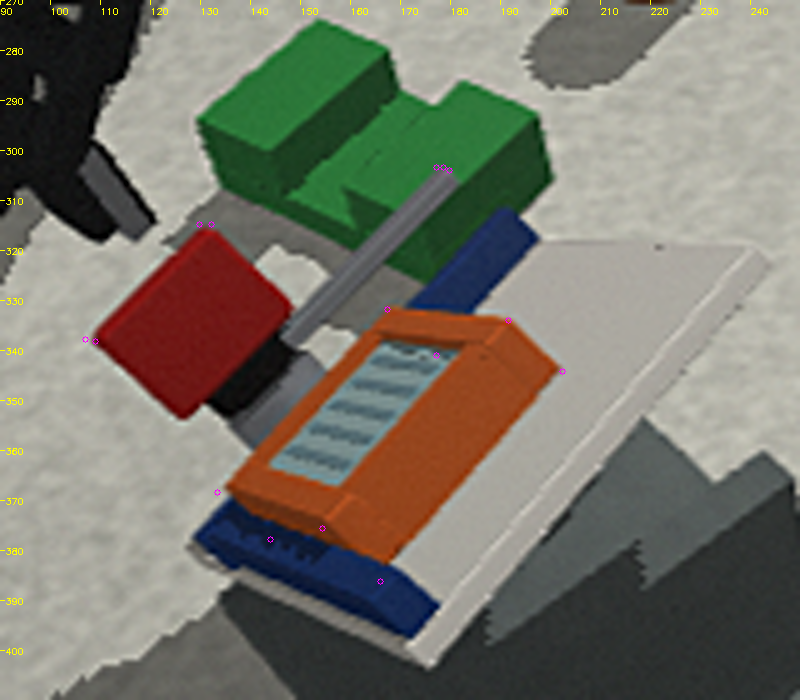

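View pics/s2t.png

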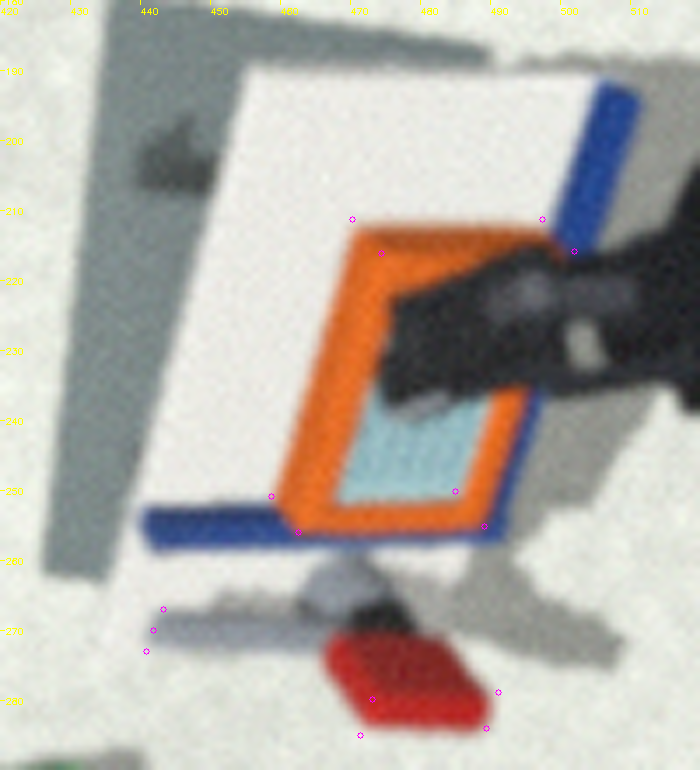

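The cassette looks home: its corners match the predicted home corners to 1–2 px in the top view. The latch angle reads about 0.1. I'll move the hand off the cassette to the pre-grasp for the latch and re-check.

```bash
cat >> plan.py <<'E'
def latchR(a):
    x=B[:,0]*np.cos(a)-B[:,1]*np.sin(a);z=-B[:,2];return np.c_[x,np.cross(z,x),z]
def latchP(h,dx=0,dy=0): return o+B@np.array([-.036+dx,.033+dy,h/1000])
E
python3 -c "
from plan import *
print(latchP(140),latchR(.1))
go(latchP(140),latchR(.1))
s=status.read_state();print(s['q'])"
```

```text
[ 0.41211609 -0.31207687  0.15909489] [[ 0.80284201 -0.03836161  0.59495639]
 [-0.19789117 -0.95849763  0.20523494]
 [ 0.56239114 -0.28250785 -0.77711358]]
turn [-0.5937, 0.6542, 1.5775] shift [-0.0319, -0.1237, 0.0885] angle deg 103.6 dist 0.155
[-0.54147149  0.62078236  0.3636941   1.5574008   0.10866935 -0.61688142]
```

>>> carry_out([
  [[-0.04,0.044,0.105],[-0.002,-0.008,0.0],60],
  [[-0.08,0.087,0.21],[-0.004,-0.016,0.005],125],
  [[-0.12,0.13,0.315],[-0.006,-0.025,0.01],125],
  [[-0.16,0.174,0.42],[-0.008,-0.033,0.016],125],
  [[-0.2,0.218,0.525],[-0.01,-0.041,0.022],125],
  [[-0.24,0.262,0.63],[-0.013,-0.05,0.03],125],
  [[-0.28,0.305,0.735],[-0.015,-0.058,0.036],125],
  [[-0.32,0.35,0.84],[-0.017,-0.066,0.043],125],
  [[-0.36,0.393,0.945],[-0.019,-0.074,0.05],125],
  [[-0.4,0.436,1.05],[-0.021,-0.082,0.056],125],
  [[-0.435,0.48,1.155],[-0.023,-0.09,0.062],125],
  [[-0.475,0.523,1.26],[-0.025,-0.1,0.07],125],
  [[-0.515,0.567,1.365],[-0.028,-0.11,0.078],125],
  [[-0.555,0.61,1.47],[-0.03,-0.118,0.084],125],
  [[-0.594,0.654,1.577],[-0.032,-0.124,0.088],125],
  [[-0.594,0.654,1.577],[-0.032,-0.124,0.088],125],
  [[-0.594,0.654,1.577],[-0.032,-0.124,0.088],125],
  [[-0.594,0.654,1.577],[-0.032,-0.124,0.088],125],
], grip_force=30)

```text
time_s: 27.58
position: [0.413, -0.3132, 0.1605]
eef_rot: [-2.734, 0.177, -0.896]
contact_force: [0.2, -1.0, 0.6]
opening: 0.0436
```

```bash
python3 -c "
from plan import *
s=status.read_state();print(s['position'],s['q'],s['contact_force'],s['opening'])
go(latchP(140),latchR(.1))
H=np.array([(x,y,z) for x in(0,.1) for y in(0,.066) for z in(0,.02)]);H=H@B.T+o
c=cam('scene');crop(c,60,230,190,170,4,'u1',1.6,10)
c=cam('top');crop(c,420,180,110,110,6,'u1t',1.3,10,proj(c,H))"
```

```text
[ 0.41302906 -0.31321464  0.16045898] [-1.00964527  0.22844478 -0.65411789  0.50581963  0.66022699  0.75293917] [ 0.20709772 -0.9951989   0.57089043] 0.043596867847453036
turn [0.0, -0.0007, 0.0043] shift [-0.0017, -0.0007, 0.0007] angle deg 0.3 dist 0.002
```

View pics/u1.png

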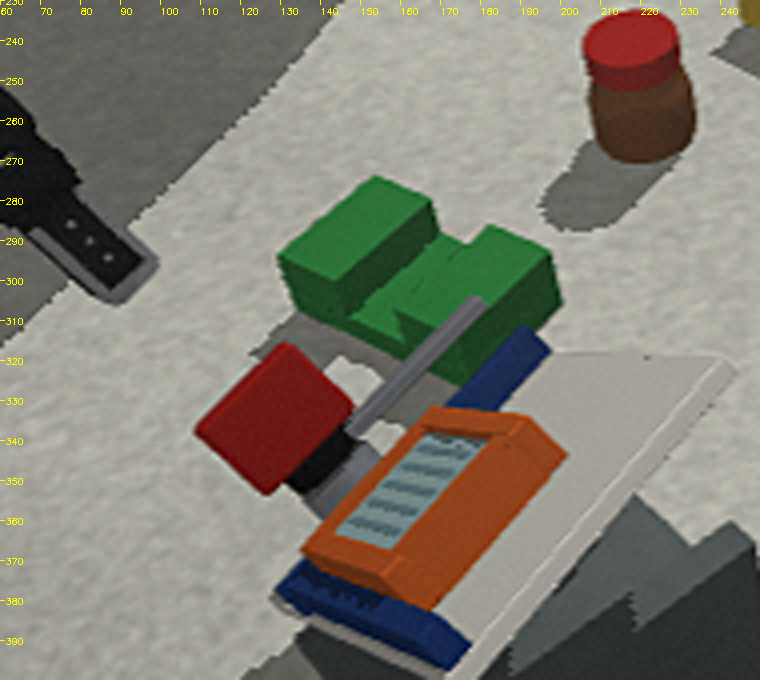

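View pics/u1t.png

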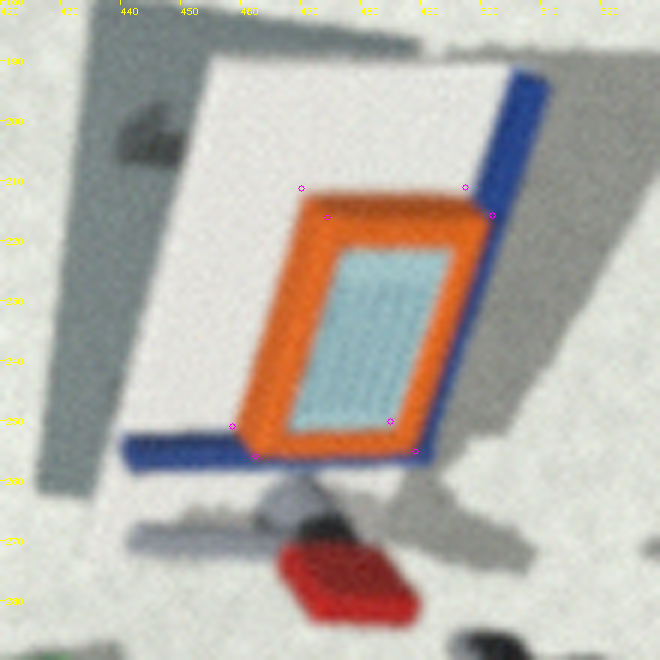

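```bash
python3 -c "
from plan import *
s=cam('scene');t=cam('top')
for n,a,b in (('A',(491.4,256.6),(128.5,376.9)),('c00',(489,255.7),(135.3,366.5)),('c0y',(461.7,256),(166.8,331.3)),('cx0',(500.9,215.2),(156.3,372.7)),('Bf',(441.6,257.9),(190.5,310.9))):
    P,e=tri(t,a,s,b);print(n,(B.T@(P-o)*1000).round(1),round(e*1000,1))
crop(s,120,310,90,80,8,'u2',2,5);crop(t,450,205,60,60,10,'u2t',1.4,5)"
```

```text
A [ -8.9 -12.   14.5] 1.9
c00 [-0.6  1.6 20.7] 5.1
c0y [-1.5 66.2 19.7] 0.0
cx0 [101.4   3.2  20.7] 1.4
Bf [ -8.  111.2  13.5] 2.6
```

View pics/u2.png

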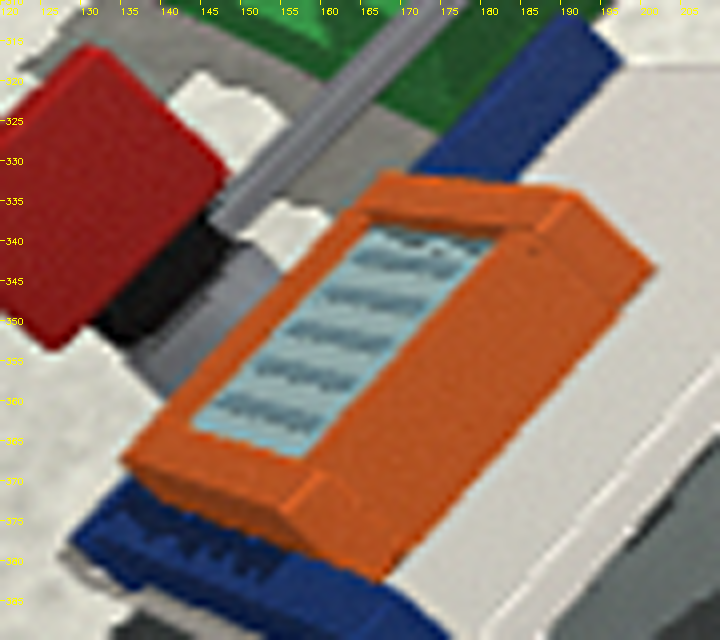

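View pics/u2t.png

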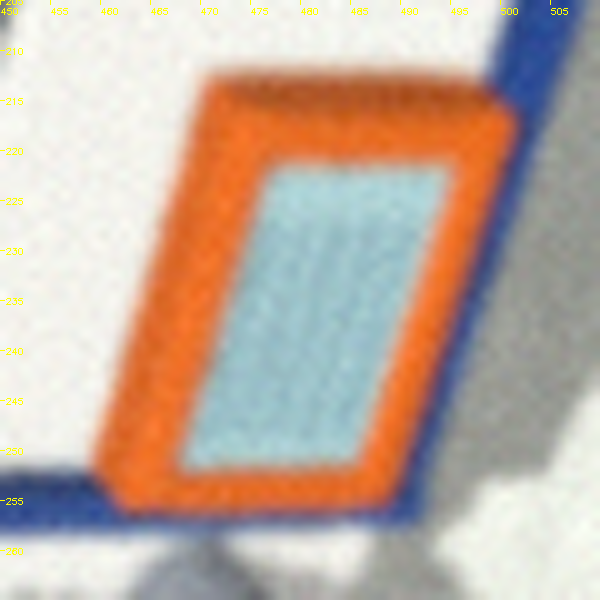

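>>> carry_out([
  [[0,0,0.004],[-0.0015,-0.0005,0.02],125],
  [[0,0,0.004],[-0.0015,-0.0005,0.04],125],
  [[0,0,0.004],[-0.0015,-0.0005,0.05],125],
  [[0,0,0.004],[-0.0015,-0.0005,0.05],125],
  [[0,0,0.004],[-0.0015,-0.0005,0.05],125],
])

```text
time_s: 28.2
position: [0.4411, -0.3014, 0.1202]
eef_rot: [-2.732, 0.185, -0.893]
contact_force: [-0.1, 0.5, 0.1]
opening: 0.0437
```

```bash
python3 -c "
from plan import *
s=status.read_state();print(s['position'],s['contact_force'],s['opening'])
go(latchP(60),latchR(.1))
c=cam('scene');crop(c,60,250,130,120,6,'v1',1.6,10)
c=cam('top');crop(c,440,240,90,70,8,'v1t',1.3,10)"
```

```text
[ 0.44114919 -0.30136314  0.12024193] [-0.09098909  0.4779605   0.09091087] 0.043744191722505425
turn [-0.0007, 0.0001, -0.0021] shift [0.0007, 0.0004, 0.0303] angle deg 0.1 dist 0.03
```

View pics/v1.png

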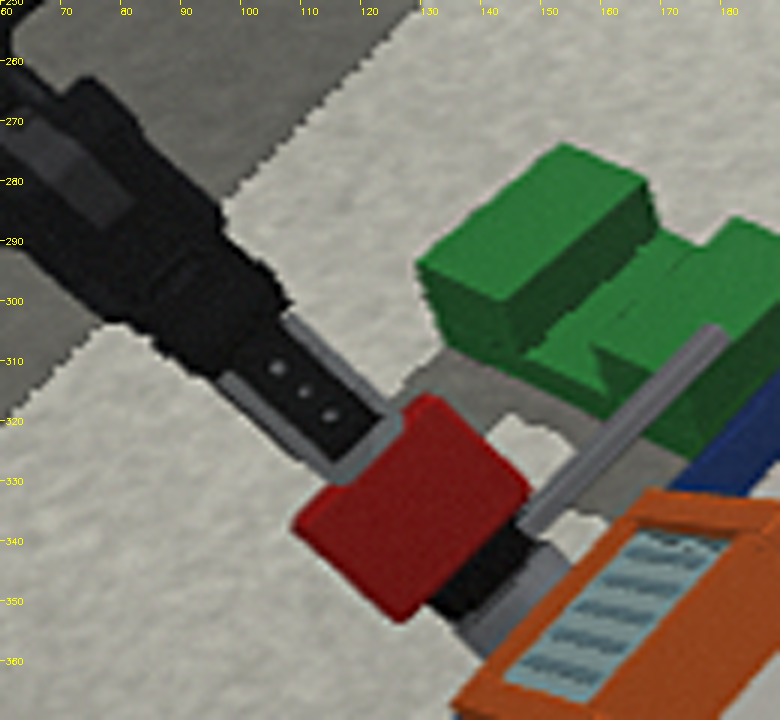

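View pics/v1t.png

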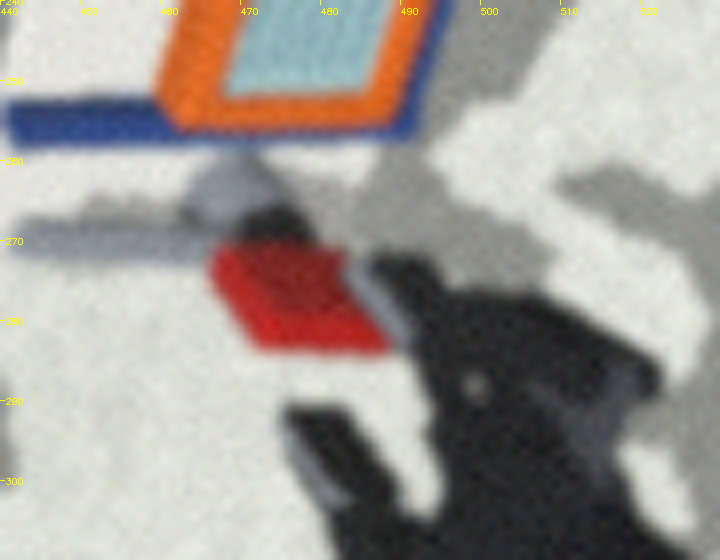

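>>> carry_out([
  [[0,0,0],[0,0,0.01],125],
  [[0,0,0],[0,0,0.018],125],
  [[0,0,0],[0,0,0.026],125],
  [[0,0,0],[0,0,0.026],125],
  [[0,0,0],[0,0,0.026],125],
])

```text
time_s: 28.72
position: [0.4562, -0.2966, 0.1007]
eef_rot: [-2.733, 0.187, -0.895]
contact_force: [-0.0, -1.0, 0.5]
opening: 0.0437
```

```bash
python3 -c "
from plan import *
s=status.read_state();print(s['position'],s['contact_force'],s['opening'])
go(latchP(60),latchR(.1))
c=cam('scene');crop(c,60,250,130,120,6,'v2',1.6,10)
c=cam('top');crop(c,440,240,90,70,8,'v2t',1.3,10)"
```

```text
[ 0.45615972 -0.2966128   0.10073082] [-0.03421633 -0.99517668  0.51666555] 0.04368416295814912
turn [0.0008, -0.0011, -0.0028] shift [0.0005, 0.0, 0.0053] angle deg 0.2 dist 0.005
```

View pics/v2.png

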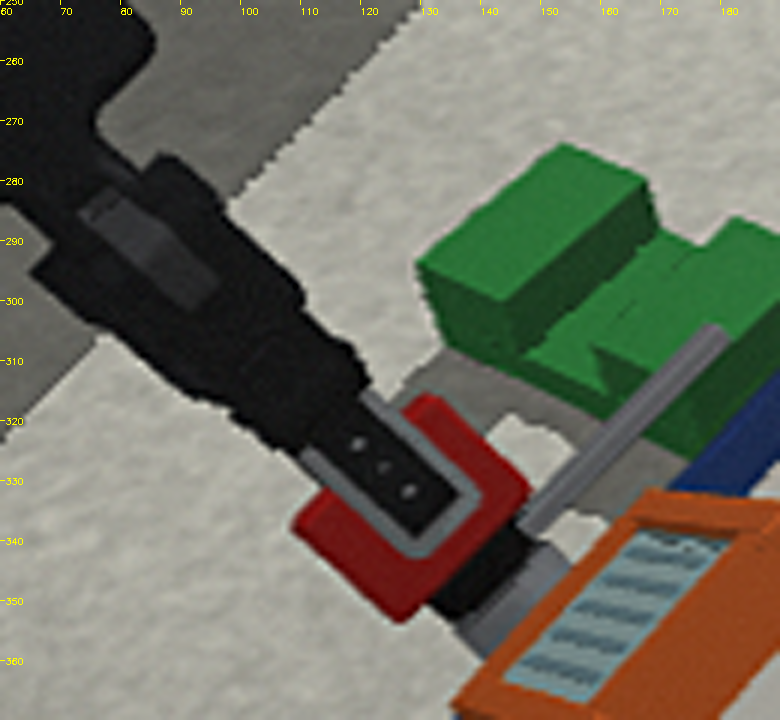

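View pics/v2t.png

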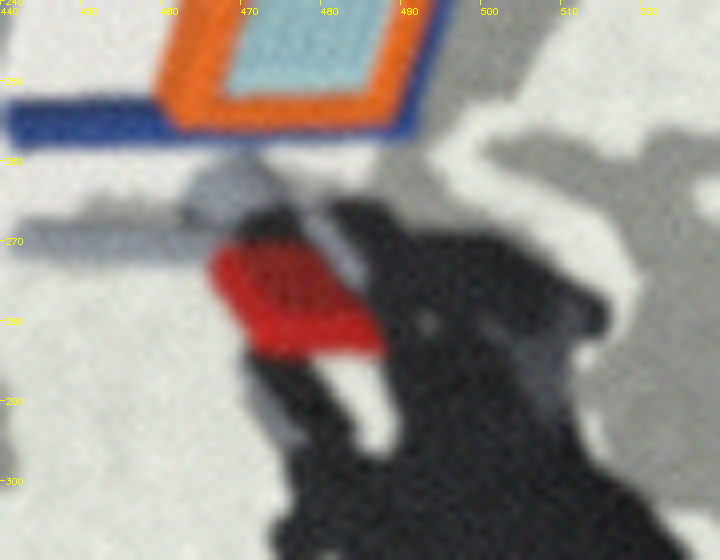

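>>> carry_out([
  [[0,0,0],[0,0,0],240],
  [[0,0,0],[0,0,0],240],
  [[0,0,0],[0,0,0],240],
  [[0,0,0],[0,0,0],240],
  [[0,0,0],[0,0,0],240],
  [[0,0,0],[0,0,0],240],
  [[0,0,0],[0,0,0],240],
], grip_force=40)

```text
time_s: 29.4
position: [0.4542, -0.2961, 0.0993]
eef_rot: [-2.734, 0.191, -0.889]
contact_force: [-8.1, -1.0, 2.2]
opening: 0.0134
```

>>> carry_out([
  [[0,0,0.08],[0,0,0],240],
  [[0,0,0.16],[0,0,0],240],
  [[0,0,0.24],[0,0,0],240],
  [[0,0,0.32],[0,0,0],240],
  [[0,0,0.4],[0,0,0],240],
  [[0,0,0.4],[0,0,0],240],
  [[0,0,0.4],[0,0,0],240],
])

```text
time_s: 29.98
position: [0.4545, -0.2962, 0.0995]
eef_rot: [-2.557, 0.707, -0.772]
contact_force: [-7.1, -1.8, 2.0]
opening: 0.0137
```

```bash
python3 -c "
from plan import *
s=status.read_state();print(s['position'],s['q'],s['contact_force'],s['moment'],s['opening'])
c=cam('scene');crop(c,60,250,150,140,5,'v3',1.6,10)"
```

```text
[ 0.45445103 -0.29624751  0.09954108] [-0.91025013  0.32349014 -0.73696287  0.25508396  0.63539227  1.28448465] [-7.14168835 -1.80145324  1.9982195 ] [-0.21734605  1.32446889  0.08623044] 0.013661744112223007
```

View pics/v3.png

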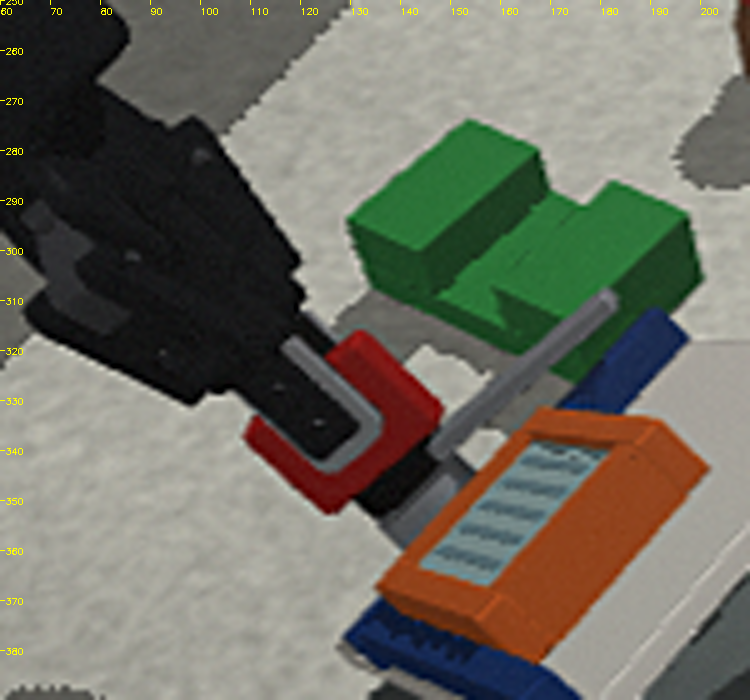

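>>> carry_out([
  [[0,0,0.1],[0,0,0],240],
  [[0,0,0.2],[0,0,0],240],
  [[0,0,0.3],[0,0,0],240],
  [[0,0,0.4],[0,0,0],240],
  [[0,0,0.5],[0,0,0],240],
  [[0,0,0.6],[0,0,0],240],
  [[0,0,0.7],[0,0,0],240],
  [[0,0,0.78],[0,0,0],240],
  [[0,0,0.84],[0,0,0],240],
  [[0,0,0.84],[0,0,0],240],
  [[0,0,0.84],[0,0,0],240],
])

```text
time_s: 30.95
position: [0.4549, -0.2969, 0.0997]
eef_rot: [-1.948, 1.606, -0.467]
contact_force: [-5.1, -2.9, 0.7]
opening: 0.0131
```

```bash
python3 -c "
from plan import *
s=status.read_state();print(s['position'],s['q'],s['contact_force'],s['moment'],s['opening'])
R=Rot.from_rotvec(s['eef_rot']).as_matrix();x=B.T@R[:,0];print('angle',np.arctan2(-x[1],x[0]),'axis moment',s['moment']@B[:,2])
c=cam('scene');crop(c,60,250,150,140,5,'v4',1.6,10)
c=cam('top');crop(c,440,200,90,90,7,'v4t',1.3,10)"
```

```text
[ 0.45485162 -0.29690911  0.09970962] [-0.9102215   0.32363525 -0.73624509  0.25422558  0.6349581   2.12446182] [-5.06737737 -2.89140863  0.6757456 ] [-0.48441819  1.14644975 -0.16058332] 0.01310595053219732
angle 1.3450170798238466 axis moment -0.07187532852220044
```

View pics/v4.png

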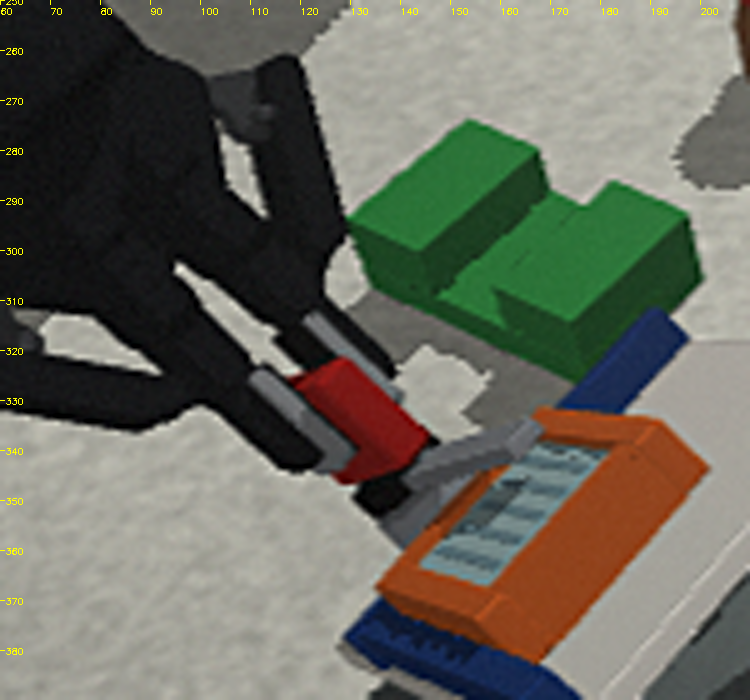

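View pics/v4t.png

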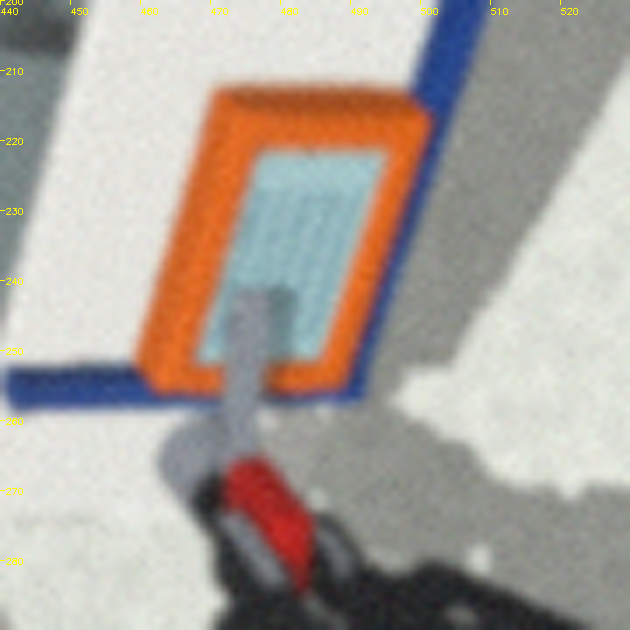

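>>> carry_out([
  [[0,0,0.04],[0,0,0],240],
  [[0,0,0.08],[0,0,0],240],
  [[0,0,0.12],[0,0,0],240],
  [[0,0,0.12],[0,0,0],240],
  [[0,0,0.12],[0,0,0],240],
])

```text
time_s: 31.47
position: [0.4551, -0.2969, 0.1]
eef_rot: [-1.842, 1.708, -0.421]
contact_force: [-7.4, -2.5, 1.6]
opening: 0.0133
```

```bash
python3 -c "
from plan import *
s=status.read_state();print(s['position'],s['q'],s['contact_force'],s['moment'],s['opening'])
R=Rot.from_rotvec(s['eef_rot']).as_matrix();x=B.T@R[:,0];print('angle',np.arctan2(-x[1],x[0]),'axis moment',s['moment']@B[:,2])"
```

```text
[ 0.45512715 -0.29694296  0.09996994] [-0.90992381  0.32333591 -0.73613859  0.25379215  0.63514068  2.24157858] [-7.43661091 -2.49386178  1.60060808] [-0.94452213  1.03082776  0.80037986] 0.013262500992766865
angle 1.4614039591195622 axis moment 0.972373662045966
```

Axis moment jumped from −0.07 to 0.97 N·m, so the latch is at its stop. Let go and back out.

>>> carry_out([
  [[0,0,-0.05],[0,0,0],240],
  [[0,0,-0.05],[0,0,0],150],
  [[0,0,-0.05],[0,0,0],120],
  [[0,0,-0.05],[0,0,0],120],
  [[0,0,-0.05],[0,0,0],120],
  [[0,0,-0.05],[0,0,-0.02],120],
  [[0,0,-0.05],[0,0,-0.05],120],
  [[0,0,-0.05],[0,0,-0.08],120],
  [[0,0,-0.05],[0,0,-0.11],120],
  [[0,0,-0.05],[0,0,-0.11],120],
  [[0,0,-0.05],[0,0,-0.11],120],
])

```text
time_s: 32.38
position: [0.3908, -0.3204, 0.1872]
eef_rot: [-1.884, 1.665, -0.445]
contact_force: [-0.4, 0.5, -0.2]
opening: 0.0453
```

```bash
python3 -c "
from plan import *
s=status.read_state();print(s['time_s'],s['position'],s['contact_force'],s['opening'])
t=cam('top');c=cam('scene');crop(c,60,250,170,150,4,'w1',1.6,10);cv2.imwrite('pics/wfull.png',c['color'][:,:,::-1])
crop(t,440,200,90,90,7,'w1t',1.3,10)
for a in (1.2,1.3,1.4):
    p=o+B@np.array([-.036+.08*np.sin(a),.033+.08*np.cos(a),.030]);print(a,proj(c,p),proj(t,p))"
```

```text
32.3833 [ 0.3908337  -0.32037019  0.18724587] [-0.37019117  0.49759742 -0.18027836] 0.04528012140414107
1.2 [[168.33646857 329.36915429]] [[470.25208289 243.10732607]]
1.3 [[164.96470271 333.68796014]] [[473.73078218 242.02630844]]
1.4 [[161.25013031 338.18074377]] [[477.19379611 241.25027238]]
```

View pics/w1.png

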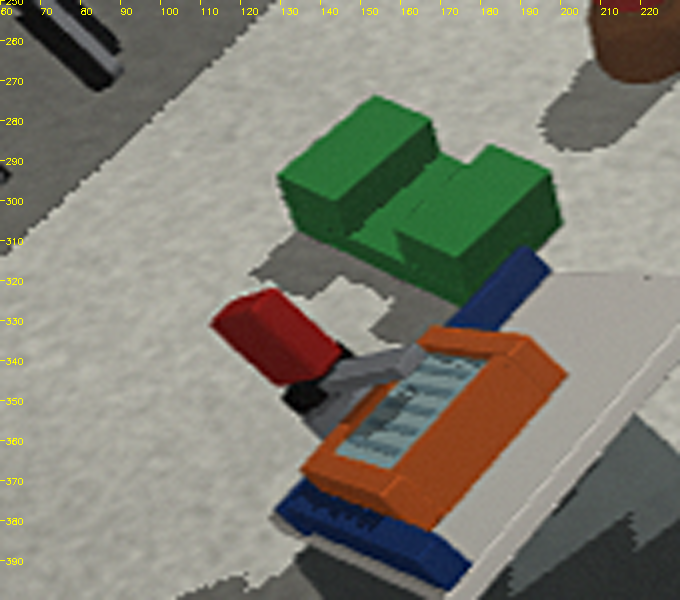

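View pics/w1t.png

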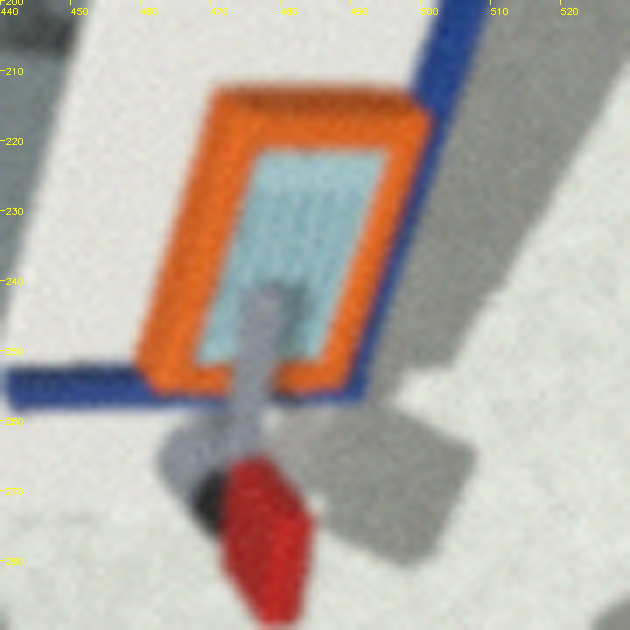

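View pics/wfull.png

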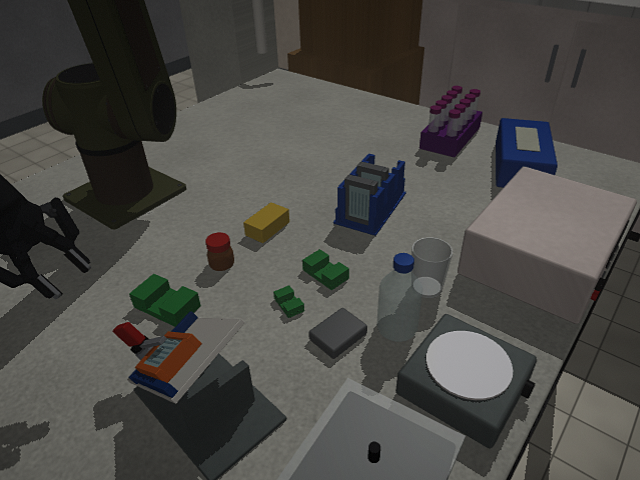

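The bar tip is at top (478,241) and scene (163,340), which fits a latch angle of about 1.4. The cassette is unchanged in the corner and the other things are in place, so I'll hand in.

```bash
python3 -c "
from bench import manip
print(manip.hand_in())"
```

```text
the job is handed in; nothing more can be done
None
```

I finished and handed in the job after about 32 s of robot time. The cassette lies in the bed's corner with the latch bar over it; no verdict is reported, so this rests on my own checks.

**What I did:**
- **Rack to groove:** I pulled the cassette straight up out of the rack, stood it in the middle-sized green block's groove and let go.
- **Groove to bed:** I took it by its side edges, released it in light contact with the bed about 35–40 mm from both fences, and it slid home on its own.
- **Latch:** I turned the red handle clockwise to its stop, let go and backed away.

**What went wrong:** on my first side-edge grip I had one tool axis the wrong way round, so the "lift" dragged the cassette sideways out of the groove. It pivoted about 31° in the fingers.
- **Repair:** I set it upright again against the groove wall with about 20 N of contact force, let go, and gripped it again.
- **Joint limit:** during the bad move one joint read −1.283 rad against its limit of −1.28. No fault was reported.

**Last checks:**
- **Cassette:** it looked square and flush against both fences. Its corners matched the expected home position to 1–2 px from the top, but were 2–3 px (about 4 mm) off at its side-fence edge in the scene view. I put that down to the rounded edge and the calibration.
- **Latch:** the bar's tip sits where an angle of about 1.4 rad puts it. The turning moment jumped to about 1 N·m at the stop.
- **Other things:** the final scene picture showed nothing else out of place.

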